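# Set up a phone board tester

### The job

Get the phone tester ready: lay the stripped phone chassis face up in the cradle at the tester's front (set it down, do not drop it), then push the sliding gate shut over its end until the spring catch clicks behind it, and then raise the tester's stiff screen to 60 degrees from closed and leave it standing there. Keep off the lamp that hangs over the screen, do not knock the other things about, and let go of everything at the end.

Things in the scene. Friction and masses are not known exactly. Their poses are not given: they have to be found in the camera images.
- phone: stripped phone chassis, a dark flat frame 62 (x) x 135 (y) x 10 mm (its solid is 8 mm thick) with silvery patches on its face, 60 g, loose on the desk right of the tester; origin at the centre of its underside, y along its length, z out of its face (it starts face up)
- station: the tester, fixed; origin on the desk near its middle; x from its front to its back, y to its left, z up. Along its front (x = -85 mm) lies the phone cradle; behind it a grey housing 138 (x) x 190 (y) mm, centre (88, -20) mm, top 40 mm up, with the black screen folded down on it and a lamp above
- cradle (a point): centre of the top of the cradle's pad (46 x 140 mm), 12 mm above the desk; axes as the tester's. The phone lies on it lengthwise along y, either way round, in a pocket 74 (x) x 151 (y) mm. Long walls 10 mm thick, tops 27 mm above the desk, cut away from y = -47 to 30 mm for fingers (free down to 4 mm above the desk); end stops 24 mm high. Left walls run on to y = 155 mm as gate rails
- gate (a joint): travel of the sliding gate in m: 0 fully open (at the left), grows as it slides toward the tester's -y over the phone's left end; 0.075 fully shut, against the stop. Friction about 3.5 N; in the last 17 mm the catch first adds a few N more, then draws the gate on as it clicks. It starts open or nearly so.
- gate_fin (a point): centre of the black upright fin on the gate's metal plate, 47.5 mm above the desk; axes as the tester's. The fin is 36 (x) x 8 (y) x 30 mm high, from the plate's top 32.5 mm above the desk to 62.5 mm. The plate is 94 (x) x 50 (y) x 5 mm with the fin along its middle: 21 mm of plate on each side of it
- catch (a joint): how far the spring catch (a small roller in front of the gate's front rail) is pressed down, in m: 0 when up. The gate presses it down by about 0.004 in passing; it springs back up behind the gate when that is fully shut.
- screen (a joint): angle of the tester's screen in rad: 0 folded down flat, grows as its front edge rises; 60 degrees is 1.047. The hinge is stiff (0.8 N m, some 4 to 8 N at the bar) and stays where it is left. It starts shut or slightly raised.
- screen_hinge (a point): middle of the screen's hinge axis, 48 mm above the desk, at the rear of the housing; axes as the tester's, the hinge axis runs along y. The screen is 125 mm deep, 186 mm wide, 10 mm thick.
- screen_bar (a point): middle of the metal round bar at the screen's free edge, 10 mm in diameter, along y, 122 mm long clear between its two end arms; 155 mm from the hinge axis. A 30 mm gap (bar centre to panel edge) lies between the bar and the panel. The point turns with the screen: its -x points from hinge to bar.
- lamp: lamp fixed over the screen; origin on the desk at the tester's (0, -20) mm, its axes. Grey bar 60 (x) x 250 (y) x 22 mm, x = 73 to 133 mm, underside 269 mm up; two 14 mm posts at x = 153, y = -118 and 118 mm. At 60 degrees the screen's bar stands 87 mm below its front edge: an upright gripper there would hit it, one whose body leans 30 to 45 degrees toward the tester's front clears it
- duster: spray can, 53 mm in diameter, 182 mm tall, bystander beside the tester; origin at the centre of its underside
- flask: green flask, 56 mm in diameter, 108 mm tall, bystander beside the tester; origin at the centre of its underside
- jar: teal jar, 55 mm in diameter, 58 mm tall, bystander at the left; origin at the centre of its underside
- tape: ring of grey tape, 96 mm across, 12 mm high, bystander; origin at the centre of its underside
- meter: multimeter on its kick stand, 128 x 94 x 186 mm, bystander at the left front; origin at the centre of its underside
- cutters: side cutters lying flat, 117 x 49 x 12 mm, bystander at the right front; origin at the centre of their underside

How it is judged:
By the outcome, as a careful person would: the job done as asked, in the order asked, and still so for the second after the job is handed in, with the robot touching nothing.
It also fails if it takes over 70 s, if anything falls off the work surface, if the arm or the gripper's body presses on something with over 40 N, if the wrist force passes 120 N, or if a joint passes its speed limit or range.

### The arm

A 7-joint arm with a two-finger parallel gripper is mounted at the origin on a cart in front of the work surface, level with it; the furniture and walls round the work are solid. World frame = base frame: x ahead of the robot, y to its left, z up, the work surface at z = 0. Lengths are in mm, angles in rad, forces in N, time in s.
With the tool pointing down it reaches from about 425 to 875 mm from the base axis. Payload 4.7 kg.
Tool frame: the origin (TCP) lies at the very end of the fingers, on their centre line; the grasp point (between the pads) lies 19 mm behind it; z points along the fingers, y is the line along which they close (so a half turn about z gives the same grasp; the last joint's range is limited). The gripper opens to 85 mm and grips with 20 to 120 N. Pads are 22 mm wide; open, the fingers measure 114 mm over their backs; the gripper's body (76 mm by 85 mm) begins 54 mm behind the grasp point. The pads swing forward as they close: fully open they stand 13 mm farther back than shut.
Start: joints at [1.141, 0.321, -0.07, 1.45, 0.023, 1.371, -0.057], TCP at [279.077, -587.065, 192.549] pointing down, gripper open.
Joint ranges: [-2.86, 2.86], [-0.3, 2.09], [-1.38, 1.24], [0.06, 2.45], [-1.56, 4.7], [0.09, 2.05], [-2.69, 2.69]. Speed limits (rad/s): [2.57, 2.57, 3.14, 3.14, 3.14, 3.14, 3.14].

### API

Orientations are given as [roll, pitch, yaw] about the fixed x, y, z axes, in that order (R = Rz(yaw) Ry(pitch) Rx(roll)).
In Python, from station import manip, eyes, job gives the robot as it stands.
- The arm moves only by the tool play_rows, never from a script. Its argument "moves" is one flat list of numbers, 4 for each row, row after row: the shift along the tool's x, y, z each as a share of 0.25 m, from -1 to 1, then the turn about the tool's z as a share of pi rad, from -1 to 1. In form: [x, y, z, roll, x, y, z, roll, ...]. A call has exactly 10 rows; each row shifts and turns the commanded pose from where the row before left it, along the tool's axes as they then stand; what a row does not reach is not made up. A row lasts 1/12 s, in which the tool goes at most 41.7 mm and 7.16 degrees, less where a joint would pass 70% of its speed; a pose out of reach is approached as far as the arm can. A call with a number of a shift or a turn outside -1 to 1 is refused whole. A call with a gripper value outside its range is refused whole. "jaw" is the closure, from -1 (fully open) to 1 (shut), set as the call begins (left out, the last holds). The fingers move at their own pace and stop on an object; the grip force is fixed at half the most. Time passes only in rows, so rows that do not move let the fingers close, or fill a call up. It gives the time, the measured TCP pose, the force, the opening and the grip force at its end, in the units of the state.
- manip.get_obs(): the state, without advancing time (a new reading comes with each control period).
- eyes.grab_frame(name): name is "scene" or "side" or "wrist"; returns the picture (400x640x3 uint8, red, green, blue); there is no depth.
- eyes.camera_params(name): a dict with "vfov" (degrees; the focal length in pixels is half the picture's height over the tangent of half this angle, whatever the lens; pixels are square), "cx", "cy" (the principal point, pixels), "R" (3x3) and "t" (3): a world point X has camera coordinates R X + t. Camera axes: x right, y down, z forward; pixel columns grow to the right and rows downward; lengths in mm; the calibration is good to about 2 mm. A picture is of the moment at which its call begins: read the wrist's pose just before it. camera_params takes no time and is no camera call; for the wrist camera it gives the pose at the moment of the call.
- job.hand_in(): hands the job in; it is judged then, once.
The state is a dict: "time_s": time; "joints": joint angles; "joint_velocities": joint speeds; "joint_efforts": joint torques, N m; "tool_pos": TCP position; "tool_rot": TCP orientation; "contact_force": force on the tool from outside, world axes, zero at the start; "moment": the same for the moment, N m; "grip_width": finger opening in mm; "grasp_force": force on a finger pad.
Only numpy, scipy, OpenCV 4.12 (cv2) and the standard library are available. Lean on these libraries where they do the work, as an engineer would, in place of code of your own. Each camera call takes 0.05 s, during which the arm holds its last target. There are 200 camera calls.

## Working session

There is one attempt and no reset: what is moved stays moved. The work goes in short steps, Python scripts to look and compute and a tool call to move; the robot and the scene stay as the last step left them, time stands still between calls to the robot, and variables do not carry over. Pictures are saved under pics/ and viewed, at most 10 in all, crops included, and the job is handed in when it is done.

Besides the shell and the picture viewer there is one more tool, called after "Call:" as a command line: name --argument value ..., lists and objects as JSON in quotes. play_rows: Moves the arm, as the interface text tells. Its arguments: {"type":"object","properties":{"moves":{"type":"array","items":{"type":"number"}},"jaw":{"type":"number"}},"required":["moves"]}

```bash
mkdir -p pics; ls
python3 - <<'E'
from station import manip, eyes, job
import cv2,numpy as np
o=manip.get_obs(); print({k:np.round(v,3).tolist() for k,v in o.items()})
for n in ["scene","side","wrist"]:
    p=eyes.camera_params(n); print(n,{k:np.round(v,3).tolist() for k,v in p.items()})
    cv2.imwrite(f"pics/{n}0.png",eyes.grab_frame(n)[:,:,::-1])
E
```

```text
pics
{'time_s': 0.0, 'joints': [1.141, 0.322, -0.07, 1.452, 0.023, 1.371, -0.057], 'joint_velocities': [0.001, -0.0, 0.001, 0.001, -0.001, -0.001, -0.001], 'joint_efforts': [-0.0, -49.358, -0.382, -31.434, 0.013, 0.011, -0.0], 'tool_pos': [278.808, -586.459, 191.399], 'tool_rot': [-3.14, 0.0, 0.444], 'contact_force': [-0.605, 0.242, 0.101], 'moment': [0.009, -0.017, -0.043], 'grasp_force': 0.0, 'grip_width': 84.999}
scene {'vfov': 47.133, 'cx': 318.38, 'cy': 202.291, 'R': [[-0.696, -0.718, 0.008], [-0.522, 0.498, -0.692], [0.493, -0.485, -0.722]], 't': [314.882, 320.211, 968.817]}
side {'vfov': 56.714, 'cx': 320.617, 'cy': 198.614, 'R': [[-0.914, -0.405, 0.02], [-0.181, 0.365, -0.913], [0.363, -0.838, -0.407]], 't': [429.387, 181.435, 961.626]}
wrist {'vfov': 58.721, 'cx': 317.462, 'cy': 193.096, 'R': [[0.43, -0.903, -0.002], [-0.858, -0.409, 0.309], [-0.28, -0.131, -0.951]], 't': [-649.752, -38.65, 381.226]}
```

View pics/scene0.png

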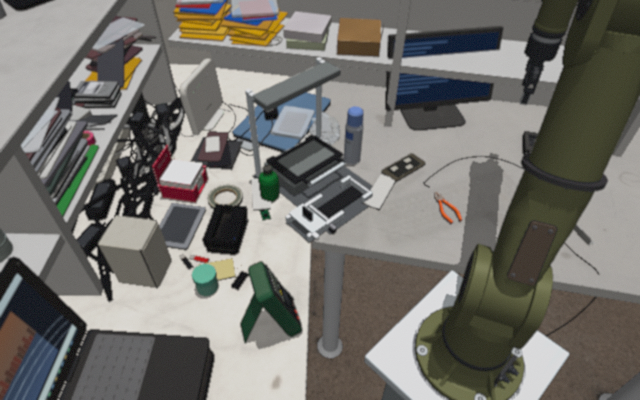

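View pics/side0.png

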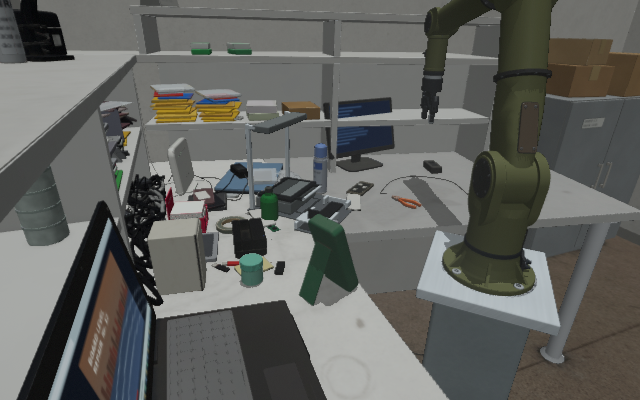

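The scene view shows the tester at about (320,185), with the lamp above it. The phone is at (405,166), the cradle runs along (290,215)–(370,190), the fin is near (308,212) and the can is at (354,140). Next I'll enlarge that area.

```bash
cat > h.py <<'E'
import numpy as np, cv2
from station import manip, eyes, job
from scipy.spatial.transform import Rotation as Ro
def cam(n): 
    p=eyes.camera_params(n); p['R']=np.array(p['R']);p['t']=np.array(p['t']);p['f']=200/np.tan(np.radians(p['vfov'])/2);return p
def ray(p,uv):
    d=p['R'].T@np.array([(uv[0]-p['cx'])/p['f'],(uv[1]-p['cy'])/p['f'],1]); return -p['R'].T@p['t'],d
def onz(p,uv,z):
    c,d=ray(p,uv); return c+d*(z-c[2])/d[2]
def proj(p,X):
    q=p['R']@np.asarray(X,float)+p['t']; return np.array([p['cx']+p['f']*q[0]/q[2],p['cy']+p['f']*q[1]/q[2]])
E
python3 - <<'E'
from h import *
p=cam("scene");s=cam("side")
for nm,uv,z in [("phone",(405,166),8),("fin",(308,212),50),("cradle far end",(365,192),20),("can base",(353,160),0),("flask base",(269,196),0),("rail left corner",(315,237),20),("cutters",(447,207),5)]:
    print(nm,onz(p,uv,z).round())
print(onz(s,(360,187),8).round())
im=cv2.imread("pics/scene0.png"); cv2.imwrite("pics/sc1.png",cv2.resize(im[50:250,230:490],None,fx=3,fy=3,interpolation=cv2.INTER_CUBIC))
E
```

```text
phone [ 460. -367.    8.]
fin [495.  -4.  50.]
cradle far end [ 461. -189.   20.]
can base [ 591. -281.    0.]
flask base [649.   2.   0.]
rail left corner [441.  23.  20.]
cutters [ 276. -320.    5.]
[ 466. -369.    8.]
```

View pics/sc1.png

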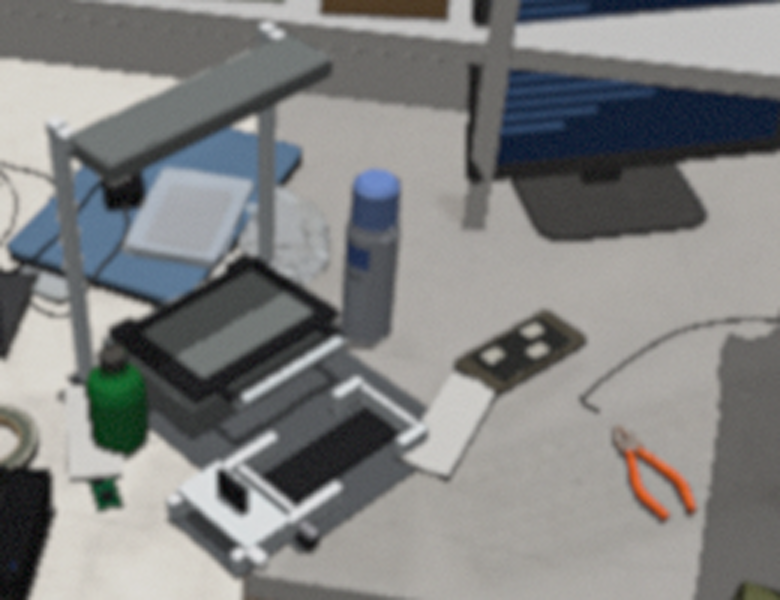

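The crop shows the cradle pad's corners at crop (263,477), (365,408), (400,425) and (300,500). The fin is at (233,490), the bar runs from (240,398) to (343,342), and the phone's corners are (455,360), (545,310), (587,340) and (497,393).

Run:
```python
from h import *
p=cam("scene")
def c(u,v,z): return onz(p,(230+u/3,50+v/3),z)
ph=np.array([c(*q,9) for q in [(455,360),(545,310),(587,340),(497,393)]]);print("phone",ph.mean(0).round(1),[np.linalg.norm(ph[i]-ph[i-1]).round() for i in range(4)])
d=ph[1]-ph[0]+ph[2]-ph[3];print("long dir",d.round(), np.degrees(np.arctan2(d[1],d[0])))
pad=np.array([c(*q,12) for q in [(263,477),(365,408),(400,425),(300,500)]]);print("pad",pad.mean(0).round(1),[np.linalg.norm(pad[i]-pad[i-1]).round() for i in range(4)])
d=pad[0]-pad[1]+pad[3]-pad[2];print("y dir",np.degrees(np.arctan2(d[1],d[0])))
b=[c(240,398,48),c(343,342,48)];d=b[0]-b[1];print("bar",b[0].round(),b[1].round(),np.linalg.norm(d),np.degrees(np.arctan2(d[1],d[0])))
print("fin",c(233,490,47.5))
l=np.array([c(*q,291) for q in [(72,138),(262,38),(330,65)]]);print("lamp",l.round())
```

```text
phone [ 459.7 -360.9    9. ] [np.float64(59.0), np.float64(126.0), np.float64(58.0), np.float64(126.0)]
long dir [ -27. -250.    0.] -96.2201817802288
pad [ 489.7 -122.6   12. ] [np.float64(43.0), np.float64(132.0), np.float64(39.0), np.float64(134.0)]
y dir 89.88254603824367
bar [573. -84.  48.] [ 561. -208.   48.] 124.6020924848692 84.61844734190186
fin [494.38207301  -1.61837986  47.5       ]
lamp [[ 703.  -21.  291.]
 [ 711. -244.  291.]
 [ 638. -255.  291.]]
```

Call:
play_rows --moves '[0.125, -0.098, -0.04, 0, 0.125, -0.098, -0.04, 0, 0.125, -0.098, -0.04, 0, 0.125, -0.098, -0.04, 0, 0.125, -0.098, -0.04, 0, 0.125, -0.098, -0.04, 0, 0.125, -0.098, -0.04, 0, 0.125, -0.098, -0.04, 0, 0.125, -0.098, -0.04, 0, 0.125, -0.098, -0.04, 0]' --jaw -1

```text
time_s: 0.98
tool_pos: [456.4, -229.7, 293.0]
tool_rot: [3.141, 0.0, 0.444]
contact_force: [1.9, -0.8, 0.8]
grip_width: 85.6
grasp_force: 0.0
```

Call:
play_rows --moves '[0, 0, 0, 0.036, 0, 0, 0, 0.036, 0, 0, 0, 0.036, 0, 0, 0, 0.036, 0, 0, 0, 0.036, 0, 0, 0, 0.036, 0, 0, 0, 0.036, 0, 0, 0, 0.036, 0, 0, 0, 0.036, 0, 0, 0, 0.036]'

```text
time_s: 1.82
tool_pos: [455.9, -231.5, 292.2]
tool_rot: [3.141, 0.001, -0.693]
contact_force: [0.2, -0.5, -0.4]
grip_width: 85.5
grasp_force: 0.0
```

Run:
```python
from h import *
o=manip.get_obs();print(o['time_s'],o['tool_pos'],o['tool_rot'],o['joints'],o['contact_force'])
im=eyes.grab_frame("wrist");p=cam("wrist");np.savez("pics/w1.npz",im=im,R=p['R'],t=p['t'],f=p['f'],cx=p['cx'],cy=p['cy'])
cv2.imwrite("pics/w1.png",im[:,:,::-1])
```

```text
1.8167 [ 455.90241616 -231.5121692   292.19109204] [ 3.14137554e+00  5.38068129e-04 -6.92703738e-01] [ 0.76994694  0.00867028 -0.35278773  1.61400104  0.00306216  1.52003236
 -1.84648574] [ 0.1970823  -0.49126033 -0.36936259]
```

View pics/w1.png

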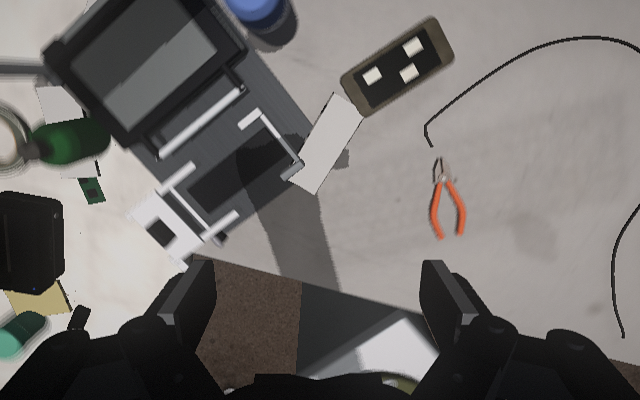

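The wrist view, still at yaw -0.69 because positive roll turns yaw down, shows the phone at about (397,66) and the cradle pad at (243,168). The bar runs from (160,155) to (243,90) and the fin is at (160,233). I'll measure from this picture and turn back.

Call:
play_rows --moves '[0, 0, 0, -0.039, 0, 0, 0, -0.039, 0, 0, 0, -0.039, 0, 0, 0, -0.039, 0, 0, 0, -0.039, 0, 0, 0, -0.039, 0, 0, 0, -0.039, 0, 0, 0, -0.039, 0, 0, 0, -0.039, 0, 0, 0, -0.039]'

```text
time_s: 2.7
tool_pos: [455.9, -231.5, 292.3]
tool_rot: [-3.141, 0.0, 0.547]
contact_force: [-0.2, 0.6, -0.7]
grip_width: 85.2
grasp_force: 0.0
```

Run:
```python
from h import *
d=np.load("pics/w1.npz");p={k:d[k] for k in ['R','t','f','cx','cy']};im=d['im']
hsv=cv2.cvtColor(im,cv2.COLOR_RGB2HSV);g=im.astype(int)
# phone: brownish/dark region
m=((hsv[:,:,2]<125)).astype(np.uint8)*255
r=np.zeros_like(m);r[5:125,330:470]=m[5:125,330:470]
r=cv2.morphologyEx(r,cv2.MORPH_CLOSE,np.ones((15,15)))
c=max(cv2.findContours(r,0,2)[0],key=cv2.contourArea)
P=np.array([onz(p,q[0],6)[:2] for q in c],np.float32)
rc=cv2.minAreaRect(P);print("phone",rc, np.round(cv2.boxPoints(rc)))
# light walls/bar
w=(hsv[:,:,2]>215).astype(np.uint8)*255
L=[("bar",(160,155),(243,90),48)]
for nm,a,b,z in L:
    A,B=onz(p,a,z),onz(p,b,z);e=A-B;print(nm,A.round(1),B.round(1),np.linalg.norm(e).round(1),np.degrees(np.arctan2(e[1],e[0])).round(1))
big=cv2.resize(im[70:280,110:310],None,fx=2.8,fy=2.8,interpolation=cv2.INTER_CUBIC);cv2.imwrite("pics/w1c.png",big[:,:,::-1])
```

```text
phone ((464.5765075683594, -353.8009033203125), (155.98565673828125, 64.14141082763672), 83.7155990600586) [[ 424. -428.]
 [ 488. -435.]
 [ 505. -280.]
 [ 441. -273.]]
bar [573.1 -77.1  48. ] [ 563.2 -207.3   48. ] 130.6 85.7
```

View pics/w1c.png

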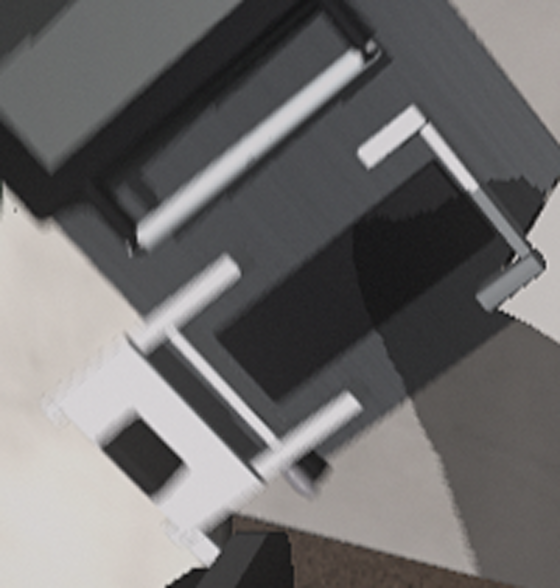

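The crop shows the wall cut ends at crop (235,265), (362,157), (357,400) and (483,301). The pad corners are at (218,333), (435,163) and (280,402), the bar runs from (143,240) to (365,57), and the fin top is around (145,450).

Run:
```python
from h import *
d=np.load("pics/w1.npz");p={k:d[k] for k in ['R','t','f','cx','cy']}
c=lambda u,v,z: onz(p,(110+u/2.8,70+v/2.8),z)[:2]
W=np.array([c(235,265,27),c(362,157,27),c(357,400,27),c(483,301,27)])
S=np.array([(-43,30),(-43,-47),(-127,30),(-127,-47)],float)
M,_=cv2.estimateAffinePartial2D(S.astype(np.float32),W.astype(np.float32));print(M, "scale",np.hypot(*M[:,0]),"yaw",np.degrees(np.arctan2(M[1,0],M[0,0])))
a=W.mean(0);b=S.mean(0)
pad=[c(218,333,12),c(435,163,12),c(280,402,12)];print("pad",np.round(pad,1),"centre",((pad[1]+pad[2])/2).round(1))
th=np.arctan2(M[1,0],M[0,0]);
for th in (th,np.radians(-4.5)):
    R=np.array([[np.cos(th),-np.sin(th)],[np.sin(th),np.cos(th)]]);o=a-R@b
    st=lambda x:R.T@(x-o)
    print("station origin",o,"yaw",np.degrees(th),"resid",(W-(S@R.T+o)).round(1).tolist())
    print(" pad st",[st(q).round(1) for q in pad],"bar st",st(c(143,240,48)).round(1),st(c(365,57,48)).round(1),"cradle world",(R@[-85,0]+o).round(1))
    print(" fin top st",st(c(145,450,62.5)).round(1))
```

```text
[[ 1.01457209e+00  3.19926629e-02  5.82478102e+02]
 [-3.19926629e-02  1.01457209e+00 -1.23152292e+02]] scale 1.0150763755111825 yaw -1.806118454596048
pad [[ 521.4  -53.7]
 [ 514.1 -190.3]
 [ 476.6  -51.1]] centre [ 495.3 -120.7]
station origin [ 581.19321861 -123.2399865 ] yaw -1.806118454596048 resid [[-0.1, 0.8], [0.4, -1.3], [-0.3, 1.5], [0.1, -1.0]]
 pad st [array([-62. ,  67.6]), array([-64.9, -69.1]), array([-106.8,   68.8])] bar st [-11.   45.5] [-13.7 -82. ] cradle world [ 496.2 -120.6]
 fin top st [-80.7 107.6]
station origin [ 581.37242357 -127.25200256] yaw -4.5 resid [[-1.8, 2.9], [2.3, 0.6], [-2.2, -0.4], [1.8, -3.1]]
 pad st [array([-65.6,  68.6]), array([-62.1, -68.1]), array([-110.4,   67.7])] bar st [-13.6  48.9] [-10.3 -78.5] cradle world [ 496.6 -120.6]
 fin top st [-86.2 107.6]
```

Call:
play_rows --moves '[-0.05, 0.05, 0, -0.036, -0.05, 0.05, 0, -0.036, -0.05, 0.05, 0, -0.036, -0.05, 0.05, 0, -0.036, -0.05, 0.05, 0, -0.036, -0.05, 0.05, 0, -0.036, 0, 0, 0, -0.036, 0, 0, 0, -0.036, 0, 0, 0, 0, 0, 0, 0, 0]'

```text
time_s: 3.53
tool_pos: [459.7, -335.5, 292.2]
tool_rot: [-3.141, -0.0, 1.441]
contact_force: [-0.6, 0.3, -0.2]
grip_width: 85.4
grasp_force: 0.0
```

Run:
```python
from h import *
o=manip.get_obs();print(o['tool_pos'],o['tool_rot'])
im=eyes.grab_frame("wrist");p=cam("wrist");np.savez("pics/w2.npz",im=im,R=p['R'],t=p['t'],f=p['f'],cx=p['cx'],cy=p['cy'])
cv2.imwrite("pics/w2.png",im[:,:,::-1])
```

```text
[ 459.68524318 -335.54600525  292.22611551] [-3.14113287e+00 -2.62191776e-04  1.44127086e+00]
```

View pics/w2.png

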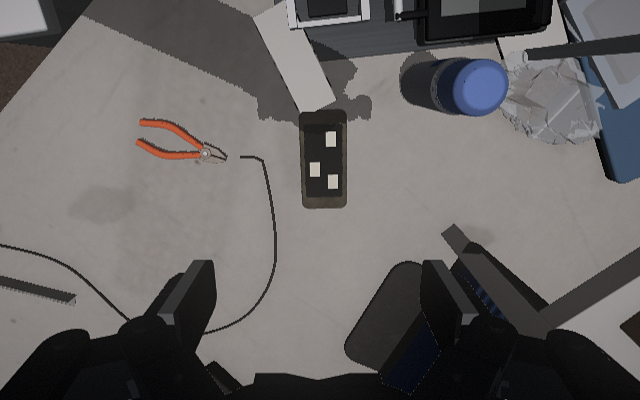

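The phone lies at u 301–347, v 109–208, almost square with the image and centred on (324,159). The fingers are at the bottom.

Run:
```python
from h import *
d=np.load("pics/w2.npz");p={k:d[k] for k in ['R','t','f','cx','cy']}
for q in [(301,159),(347,159),(324,109),(324,208),(324,159)]: print(onz(p,q,8).round(1))
im=d['im'];print(im[159,290:360:2].sum(1)//3)
print(im[95:220:3,312].sum(1)//3)
a=onz(p,(324,109),8);b=onz(p,(324,208),8);c=(a+b)/2;o=manip.get_obs();y=o['tool_rot'][2]
e=c-o['tool_pos'];print("dx,dy tool",e[0]*np.cos(y)+e[1]*np.sin(y),e[0]*np.sin(y)-e[1]*np.cos(y))
```

```text
[ 437.  -356.6    8. ]
[ 498.  -364.6    8. ]
[ 475.6 -295.8    8. ]
[ 458.9 -430.     8. ]
[ 467.5 -360.6    8. ]
[137 136 134 134 135  71  62  57  40  36  36  37  37  38  39  36  38  37
  36  37  38  37  36  39  38  38  64  69  64 144 145 146 146 146 147]
[166 167 166 164 165 169  37  37  39  41  30  31  32  35  36  37  38  35
  37  37  38  40  46 183 183 182 181 149  41  38  40  40  40  42  57  73
  67  68 131 146 145 146]
dx,dy tool -26.2578463913434 10.976475147633721
```

Call:
play_rows --moves '[-0.0105, 0.0044, 0.1, 0, -0.0105, 0.0044, 0.1, 0, -0.0105, 0.0044, 0.1, 0, -0.0105, 0.0044, 0.1, 0, -0.0105, 0.0044, 0.1, 0, -0.0105, 0.0044, 0.1, 0, -0.0105, 0.0044, 0.1, 0, -0.0105, 0.0044, 0.1, 0, -0.0105, 0.0044, 0.1, 0, -0.0105, 0.0044, 0.1, 0]'

```text
time_s: 4.42
tool_pos: [467.4, -363.1, 41.6]
tool_rot: [3.141, 0.001, 1.441]
contact_force: [-0.1, -0.2, 0.4]
grip_width: 85.3
grasp_force: 0.0
```

Call:
play_rows --moves '[0, 0, 0.03, 0, 0, 0, 0.03, 0, 0, 0, 0.03, 0, 0, 0, 0.03, 0, 0, 0, 0.02, 0, 0, 0, 0.02, 0, 0, 0, 0.01, 0, 0, 0, 0, 0, 0, 0, 0, 0, 0, 0, 0, 0]'

```text
time_s: 5.25
tool_pos: [467.6, -363.4, 0.5]
tool_rot: [3.141, 0.001, 1.443]
contact_force: [-0.3, 0.7, -0.2]
grip_width: 85.5
grasp_force: 0.0
```

Call:
play_rows --moves '[0, 0, 0.01, 0, 0, 0, 0.008, 0, 0, 0, 0, 0, 0, 0, 0, 0, 0, 0, 0, 0, 0, 0, 0, 0, 0, 0, 0, 0, 0, 0, 0, 0, 0, 0, 0, 0, 0, 0, 0, 0]'

```text
time_s: 6.08
tool_pos: [467.3, -363.1, -4.5]
tool_rot: [3.142, 0.0, 1.443]
contact_force: [-0.6, -0.5, -0.1]
grip_width: 85.7
grasp_force: 0.0
```

Call:
play_rows --moves '[0, 0, 0, 0, 0, 0, 0, 0, 0, 0, 0, 0, 0, 0, 0, 0, 0, 0, 0, 0, 0, 0, 0, 0, 0, 0, 0, 0, 0, 0, 0, 0, 0, 0, 0, 0, 0, 0, 0, 0]' --jaw 1

```text
time_s: 6.92
tool_pos: [467.4, -363.1, -4.5]
tool_rot: [3.142, 0.0, 1.443]
contact_force: [0.5, -0.7, 0.1]
grip_width: -0.0
grasp_force: 0.0
```

The gripper closed on nothing, so I'll look.

Run:
```python
from h import *
o=manip.get_obs();print(o['tool_pos'],o['contact_force'],o['grip_width'])
im=eyes.grab_frame("wrist");p=cam("wrist");np.savez("pics/w3.npz",im=im,R=p['R'],t=p['t'],f=p['f'],cx=p['cx'],cy=p['cy'])
s=eyes.grab_frame("scene")[110:230,350:510]
cv2.imwrite("pics/w3.png",np.hstack([cv2.resize(im,(480,300)),cv2.resize(s,(400,300),interpolation=2)[:,:320]])[:,:,::-1])
```

```text
[ 467.36755092 -363.10722982   -4.45795308] [ 0.54791593 -0.65352831  0.05436658] -0.01433255069270995
```

View pics/w3.png

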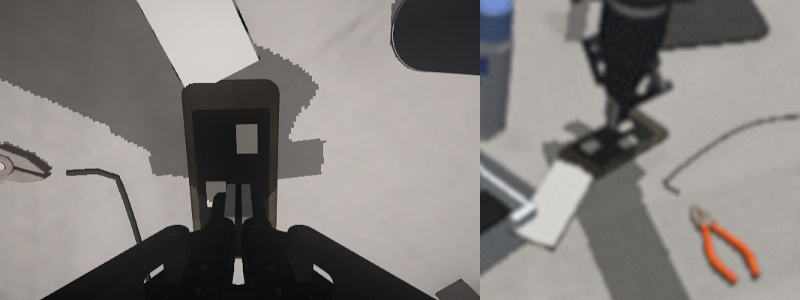

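The fingers closed above the phone's face, with the tips around (318,247) in the full wrist picture. I'll work out the tips' real height from the camera.

Run:
```python
from h import *
d=np.load("pics/w3.npz");p={k:d[k] for k in ['R','t','f','cx','cy']}
o=manip.get_obs();x,y=o['tool_pos'][:2]
for z in (-5,0,5,10,15,20,30): print(z,proj(p,(x,y,z)).round(1), proj(p,(x+0,y+11,z)).round(1))
print("cam centre",(-p['R'].T@p['t']).round(1))
im=d['im'];print(im[225:290:3,308].sum(1)//3,im[225:290:3,318].sum(1)//3)
```

```text
-5 [314.  228.3] [311.4 210. ]
0 [313.9 232. ] [311.3 213.3]
5 [313.9 235.9] [311.1 216.8]
10 [313.8 240. ] [311.  220.5]
15 [313.7 244.3] [310.8 224.3]
20 [313.6 248.9] [310.6 228.4]
30 [313.4 258.8] [310.2 237.3]
cam centre [ 479.2 -283.9  177.3]
[22 21 22 22 23 22 22 65 64 63 62 63 61 65 61 62 63 61 63 62 63 64] [23 22 21 22 23 23 20 16 18 17 19 18 19 19 18 17 20 16 19 18 20 21]
```

Call:
play_rows --moves '[0, 0, 0, 0, 0, 0, 0, 0, 0, 0, 0, 0, 0, 0, 0, 0, 0, 0, 0, 0, 0, 0, 0, 0, 0, 0, 0.008, 0, 0, 0, 0.008, 0, 0, 0, 0.008, 0, 0, 0, 0.008, 0]' --jaw -0.75

```text
time_s: 7.85
tool_pos: [467.2, -363.0, -12.8]
tool_rot: [-3.141, -0.0, 1.443]
contact_force: [-0.1, -0.2, 0.4]
grip_width: 74.8
grasp_force: 0.0
```

Call:
play_rows --moves '[0, 0, 0.002, 0, 0, 0, 0.002, 0, 0, 0, 0.002, 0, 0, 0, 0.002, 0, 0, 0, 0.002, 0, 0, 0, 0.002, 0, 0, 0, 0, 0, 0, 0, 0, 0, 0, 0, 0, 0, 0, 0, 0, 0]'

```text
time_s: 8.68
tool_pos: [467.4, -363.1, -15.4]
tool_rot: [3.141, 0.0, 1.443]
contact_force: [0.4, 0.0, -0.6]
grip_width: 74.7
grasp_force: 0.0
```

Call:
play_rows --moves '[0, 0, 0.002, 0, 0, 0, 0.002, 0, 0, 0, 0.002, 0, 0, 0, 0.002, 0, 0, 0, 0.002, 0, 0, 0, 0.002, 0, 0, 0, 0, 0, 0, 0, 0, 0, 0, 0, 0, 0, 0, 0, 0, 0]'

```text
time_s: 9.52
tool_pos: [467.4, -363.1, -18.4]
tool_rot: [3.142, 0.0, 1.443]
contact_force: [-0.0, -0.9, 0.2]
grip_width: 74.8
grasp_force: 0.0
```

Call:
play_rows --moves '[0, 0, 0.002, 0, 0, 0, 0.002, 0, 0, 0, 0.002, 0, 0, 0, 0.002, 0, 0, 0, 0.002, 0, 0, 0, 0.002, 0, 0, 0, 0, 0, 0, 0, 0, 0, 0, 0, 0, 0, 0, 0, 0, 0]'

```text
time_s: 10.35
tool_pos: [467.4, -363.1, -21.5]
tool_rot: [3.142, 0.0, 1.443]
contact_force: [-0.3, -0.2, -0.3]
grip_width: 74.8
grasp_force: 0.0
```

Call:
play_rows --moves '[0, 0, 0, 0, 0, 0, 0, 0, 0, 0, 0, 0, 0, 0, 0, 0, 0, 0, 0, 0, 0, 0, 0, 0, 0, 0, 0, 0, 0, 0, 0, 0, 0, 0, 0, 0, 0, 0, 0, 0]' --jaw 1

```text
time_s: 11.18
tool_pos: [467.4, -363.1, -21.5]
tool_rot: [3.142, 0.0, 1.443]
contact_force: [0.2, -0.2, 0.0]
grip_width: -0.0
grasp_force: 0.0
```

Run:
```python
from h import *
d=np.load("pics/w3.npz");p={k:d[k] for k in ['R','t','f','cx','cy']};im=d['im']
r=im[150].sum(1)//3; print(r[235:385:3])
for z in (0,8): print(z,onz(p,(246,150),z).round(1),onz(p,(371,150),z).round(1))
o=manip.get_obs();print(o['tool_pos'],o['joints'],o['joint_efforts'].round(1),o['contact_force'])
w=eyes.grab_frame("wrist");pw=cam("wrist");s=eyes.grab_frame("scene");d2=eyes.grab_frame("side")
np.savez("pics/w4.npz",im=w,R=pw['R'],t=pw['t'],f=pw['f'],cx=pw['cx'],cy=pw['cy'])
T=o['tool_pos'];print("tcp scene",proj(cam("scene"),T),proj(cam("scene"),T+[0,0,100]),"side",proj(cam("side"),T),proj(cam("side"),T+[0,0,100]))
a=cv2.resize(w,(400,250));b=cv2.resize(s[90:190,350:510],(400,250),interpolation=2);c=cv2.resize(d2[110:210,300:460],(400,250),interpolation=2)
cv2.imwrite("pics/w4.png",np.vstack([np.hstack([a,b]),np.hstack([c,c*0])])[:,:,::-1])
```

```text
[102 102 101  38  46  44  45  31  30  29  27  28  26  28  27  28  27  29
  28  29  28  26  25  26  23  26  26  25  25  26  27  28  28  26  27  25
  27  27  28  28  26  27  45  44  41  39 108 105 106 107]
0 [ 439.2 -314.     0. ] [ 501.8 -322.     0. ]
8 [ 441.1 -312.6    8. ] [ 500.8 -320.3    8. ]
[ 467.36949502 -363.093852    -21.46176536] [ 0.85503808  0.40925394 -0.28551535  1.80600994  0.13873449  0.94572232
  0.38257624] [ -0.  -47.3  -3.1 -25.8   0.    0.    0. ] [ 0.18826716 -0.17388514  0.00123329]
tcp scene [400.89811131 172.63880348] [405.67667207 146.95860687] side [358.80157486 194.48351652] [360.42596192 170.2531847 ]
```

View pics/w4.png

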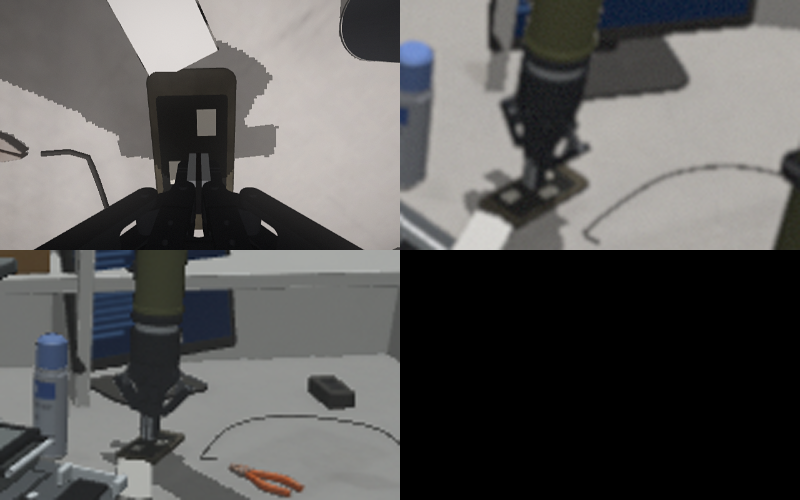

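The side and scene views both put the real fingertips about 33 mm above the reported TCP, roughly 10 mm above the desk now. I'll open and go down by contact.

Call:
play_rows --moves '[0, 0, 0, 0, 0, 0, 0, 0, 0, 0, 0, 0, 0, 0, 0, 0, 0, 0, 0, 0, 0, 0, 0.01, 0, 0, 0, 0.01, 0, 0, 0, 0.01, 0, 0, 0, 0.01, 0, 0, 0, 0.008, 0]' --jaw -0.75

```text
time_s: 12.17
tool_pos: [467.2, -362.9, -34.0]
tool_rot: [-3.141, -0.0, 1.443]
contact_force: [0.3, 0.5, 0.4]
grip_width: 74.8
grasp_force: 0.0
```

Call:
play_rows --moves '[0, 0, 0.002, 0, 0, 0, 0.002, 0, 0, 0, 0.002, 0, 0, 0, 0.002, 0, 0, 0, 0.002, 0, 0, 0, 0.002, 0, 0, 0, 0, 0, 0, 0, 0, 0, 0, 0, 0, 0, 0, 0, 0, 0]'

```text
time_s: 13.0
tool_pos: [467.4, -363.2, -36.4]
tool_rot: [3.141, 0.0, 1.443]
contact_force: [-0.2, -0.2, -0.0]
grip_width: 74.4
grasp_force: 0.0
```

Call:
play_rows --moves '[0, 0, 0.002, 0, 0, 0, 0.002, 0, 0, 0, 0.002, 0, 0, 0, 0.002, 0, 0, 0, 0, 0, 0, 0, 0, 0, 0, 0, 0, 0, 0, 0, 0, 0, 0, 0, 0, 0, 0, 0, 0, 0]' --jaw 0.5

```text
time_s: 13.83
tool_pos: [470.2, -367.2, -30.3]
tool_rot: [3.136, 0.007, 1.442]
contact_force: [-9.2, 3.1, 40.7]
grip_width: 21.7
grasp_force: 20.2
```

Call:
play_rows --moves '[0, 0, -0.03, 0, 0, 0, 0, 0, 0, 0, 0, 0, 0, 0, 0, 0, 0, 0, 0, 0, 0, 0, 0, 0, 0, 0, 0, 0, 0, 0, 0, 0, 0, 0, 0, 0, 0, 0, 0, 0]' --jaw -0.75

```text
time_s: 14.67
tool_pos: [467.3, -363.0, -31.1]
tool_rot: [-3.141, -0.0, 1.443]
contact_force: [0.8, -0.4, 0.6]
grip_width: 74.7
grasp_force: 0.0
```

Run:
```python
from h import *
o=manip.get_obs();print(o['tool_pos'],o['tool_rot'],o['contact_force'])
im=eyes.grab_frame("wrist");p=cam("wrist");np.savez("pics/w5.npz",im=im,R=p['R'],t=p['t'],f=p['f'],cx=p['cx'],cy=p['cy'])
cv2.imwrite("pics/w5.png",im[:,:,::-1])
```

```text
[ 467.32277    -363.03709543  -31.1244973 ] [-3.14143479e+00 -4.21813410e-05  1.44293596e+00] [ 0.78123792 -0.40099604  0.63292586]
```

View pics/w5.png

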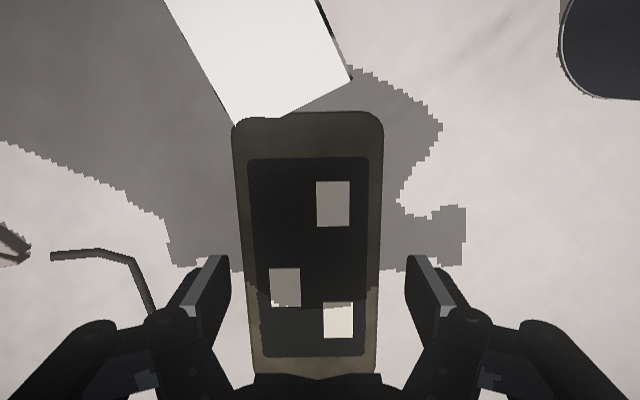

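The phone is still in place between the fingers: its edges are at u 243 and 380, and the fingers' inner edges at 229 and 405. From the press, the tips lie about 38 mm above the reported TCP when shut. I'll go down to about -44.

Call:
play_rows --moves '[0, 0, 0.008, 0, 0, 0, 0.008, 0, 0, 0, 0.008, 0, 0, 0, 0.008, 0, 0, 0, 0.008, 0, 0, 0, 0.006, 0, 0, 0, 0.004, 0, 0, 0, 0, 0, 0, 0, 0, 0, 0, 0, 0, 0]'

```text
time_s: 15.55
tool_pos: [467.4, -363.1, -43.4]
tool_rot: [3.141, 0.0, 1.443]
contact_force: [0.3, -0.5, -1.0]
grip_width: 74.5
grasp_force: 0.0
```

Call:
play_rows --moves '[0, 0, 0, 0, 0, 0, 0, 0, 0, 0, 0, 0, 0, 0, 0, 0, 0, 0, 0, 0, 0, 0, 0, 0, 0, 0, 0, 0, 0, 0, 0, 0, 0, 0, 0, 0, 0, 0, 0, 0]' --jaw -0.3

```text
time_s: 16.38
tool_pos: [468.0, -363.5, -42.8]
tool_rot: [3.14, 0.001, 1.443]
contact_force: [-0.3, 0.1, 5.1]
grip_width: 59.9
grasp_force: 65.2
```

Gripped at 59.9 mm. I'll lift, and refine the station's yaw from the saved picture.

Call:
play_rows --moves '[0, 0, -0.01, 0, 0, 0, -0.02, 0, 0, 0, -0.04, 0, 0, 0, -0.06, 0, 0, 0, -0.06, 0, 0, 0, -0.06, 0, 0, 0, -0.06, 0, 0, 0, -0.06, 0, 0, 0, -0.03, 0, 0, 0, 0, 0]' --jaw 0

```text
time_s: 17.22
tool_pos: [468.6, -364.0, 59.0]
tool_rot: [3.138, 0.002, 1.443]
contact_force: [0.9, -0.3, -0.5]
grip_width: 59.9
grasp_force: 64.7
```

Run:
```python
from h import *
d=np.load("pics/w1.npz");p={k:d[k] for k in ['R','t','f','cx','cy']};im=d['im'];v=im.max(2)
# crop coords -> full
def blob(mask,box,z,nm):
    m=np.zeros_like(mask);u0,v0,u1,v1=box;m[v0:v1,u0:u1]=mask[v0:v1,u0:u1]
    c=max(cv2.findContours(m,0,1)[0],key=cv2.contourArea)
    rc=cv2.minAreaRect(np.array([onz(p,q[0],z)[:2] for q in c],np.float32));b=cv2.boxPoints(rc);e=[b[i]-b[i-1] for i in range(4)];l=max(e,key=np.linalg.norm)
    print(nm,np.round(rc[0],1),np.round(rc[1],1),"dir",round(np.degrees(np.arctan2(l[1],l[0]))%180,2))
br=((v>150)*255).astype(np.uint8);dk=((v<50)*255).astype(np.uint8)
blob(br,(157,88,245,160),48,"bar")
blob(br,(196,205,242,245),27,"front wall")
blob(br,(158,160,197,198),27,"back wall")
blob(dk,(182,118,298,222),12,"pad")
print(v[150:215:4,205],v[165,180:300:4])
o=manip.get_obs();print(o['tool_pos'],o['grip_width'],o['grasp_force'],o['contact_force'])
im=eyes.grab_frame("wrist");p=cam("wrist");np.savez("pics/w6.npz",im=im,R=p['R'],t=p['t'],f=p['f'],cx=p['cx'],cy=p['cy'])
print(im[60:150:2,290].max(1)); print(im[150,200:400:3].max(1)); print(im[200,200:400:3].max(1))
T=o['tool_pos']; zt=T[2]+43+9
print(onz(p,(290,111),zt))
```

```text
bar [ 570.4 -139.9] [127.7   8.2] dir 87.2
front wall [458.1 -51.1] [61.4 50.4] dir 50.07
back wall [533.9 -58. ] [63.  32.9] dir 79.91
pad [ 479.  -120.3] [141.9  81.6] dir 87.18
[81 83 79 79 80 78 58 39 39 39 39 39 39 39 42 46 78] [ 82 135 200 214  71  74  78  80  79  58  37  36  37  38  37  27  26  27
  26  28  26  29  30  35  50  49  50  55  83 145]
[ 468.59008617 -364.01834477   58.95122052] 59.907458698289474 64.65303182601929 [ 0.91914716 -0.34356233 -0.48042792]
[232 232 232 231 232 232 232 232 232 232 232 232 232 232 232 231 231 232
 232 232 237 115 123 123 121 122 121 101  47  57  59  58  60  57  57  58
  56  57  56  54  52  55  55  55  53]
[215 207 201 125 126 125 125 121 122 121 119 123  53  56  57  57  60  57
  56  58  59  60  58  57  55  57  54  54  54  54  55  53  55  51  51  53
  53  51  49  48  51  50  46  48  48  47  49  48  48  46  49  52  50  49
  50  49  51  53  52  53  54  53  56  59  59  58  52]
[205 207 206 209 206 205 207 208 205 205 204 200 202  52  64  61  60  60
  37  37  33  35  32  32  32  32  32  26  29  27  28  27  26  27  27  26
  26  24  26  28  25  25 129 124 124 124 126 124 125 125 126 127 127 127
  28  32  34  35  36  37  38  60  61  61  64  58 213]
[ 468.7392357  -294.24979217  110.95122052]
```

Run:
```python
from h import *
for n in ("w5","w6"):
    d=np.load(f"pics/{n}.npz");im=d['im'];v=im.max(2).astype(int);s=im.astype(int)
    print(n)
    for r in range(90,260,12):
        row=v[r]; e=np.where(np.abs(row[4:]-row[:-4])>25)[0]+2
        g=np.split(e,np.where(np.diff(e)>3)[0]+1); print(r,[(int(q.mean()),int(row[max(q[0]-3,0)]),int(row[min(q[-1]+3,639)])) for q in g if len(q)])
```

```text
w5
90 [(213, 122, 232), (332, 234, 126), (402, 124, 210), (581, 204, 57)]
102 [(220, 126, 232), (309, 234, 127), (422, 123, 214)]
114 [(227, 124, 232), (285, 233, 63), (372, 52, 128), (429, 129, 214)]
126 [(233, 123, 62), (382, 53, 128), (442, 129, 213)]
138 [(230, 122, 58), (383, 54, 127), (437, 131, 213)]
150 [(24, 194, 115), (231, 123, 59), (383, 57, 128), (429, 132, 216)]
162 [(54, 199, 118), (232, 120, 57), (246, 56, 36), (382, 55, 124), (416, 130, 220)]
174 [(83, 200, 120), (233, 118, 54), (382, 58, 126), (411, 129, 216)]
186 [(111, 205, 126), (234, 118, 57), (248, 53, 31), (315, 28, 125), (349, 127, 31), (367, 31, 56), (381, 60, 127), (403, 128, 215)]
198 [(126, 209, 128), (235, 115, 54), (249, 53, 29), (316, 28, 124), (349, 126, 30), (368, 34, 59), (381, 61, 127), (397, 128, 215)]
210 [(143, 214, 127), (237, 118, 54), (250, 55, 30), (316, 27, 124), (349, 127, 29), (367, 31, 57), (381, 59, 126), (404, 129, 215), (431, 215, 192), (439, 192, 129), (465, 134, 215)]
222 [(4, 172, 195), (164, 210, 126), (238, 119, 46), (316, 28, 122), (348, 125, 30), (380, 56, 125), (465, 131, 213)
[... 1408 characters left out ...]
85, 75), (124, 75, 202), (163, 209, 171), (174, 172, 205), (222, 208, 121), (236, 119, 62), (396, 62, 127), (404, 127, 212)]
198 [(64, 202, 148), (71, 147, 191), (119, 172, 202), (190, 212, 206), (237, 199, 63), (324, 26, 124), (361, 128, 36), (396, 63, 213)]
210 [(197, 205, 203), (238, 203, 62), (252, 61, 35), (324, 26, 126), (360, 125, 34), (395, 65, 213)]
222 [(201, 209, 207), (239, 205, 61), (254, 58, 38), (324, 27, 125), (360, 124, 33), (379, 38, 62), (394, 63, 209)]
234 [(204, 205, 206), (240, 204, 57), (324, 25, 124), (359, 127, 32), (393, 63, 212)]
246 [(207, 205, 205), (241, 206, 54), (393, 60, 211)]
258 [(210, 206, 202), (226, 204, 83), (238, 79, 34), (396, 32, 82), (409, 81, 209)]
```

The phone is level in the grip, with its centre 2 mm along tool x from the TCP. The station's yaw is -2.8° (bar and pad agree) and the cradle centre is (496,-120.7). I'll carry it over.

Call:
play_rows --moves '[0, 0, 0, -0.025, 0.06, 0.004, 0, 0, 0.115, 0.007, 0, 0, 0.125, 0.008, 0, 0, 0.125, 0.008, 0, 0, 0.125, 0.008, 0, 0, 0.125, 0.008, 0, 0, 0.125, 0.007, 0, 0, 0.11, 0.006, 0, 0, 0.059, 0.004, 0, 0]'

```text
time_s: 18.1
tool_pos: [493.4, -116.1, 55.6]
tool_rot: [-3.14, -0.002, 1.525]
contact_force: [-0.5, 1.2, -0.7]
grip_width: 60.1
grasp_force: 64.6
```

Run:
```python
from h import *
o=manip.get_obs();print(o['tool_pos'],o['tool_rot'],o['grip_width'],o['contact_force'])
im=eyes.grab_frame("wrist");p=cam("wrist");np.savez("pics/w7.npz",im=im,R=p['R'],t=p['t'],f=p['f'],cx=p['cx'],cy=p['cy'])
# predicted places of known features under the fit
th=np.radians(-2.8);R=np.array([[np.cos(th),-np.sin(th)],[np.sin(th),np.cos(th)]]);C=np.array([496,-120.7]);
W=lambda x,y,z: np.r_[C+R@[x+85,y],z]
for nm,q in dict(finc=(-85,105,62.5),padL=(-85,70,12),frontwall=(-127,60,27),backwall=(-43,60,27),barL=(-10,40,48)).items(): print(nm,W(*q).round(1),proj(p,W(*q)).round())
v=im.max(2);
for r in (10,30,50,70): print(r,v[r,150:620:8])
```

```text
[ 493.42073271 -116.05155422   55.59526037] [-3.13972608e+00 -2.02947240e-03  1.52452404e+00] 60.08705970574973 [-0.47925974  1.20059619 -0.72154821]
finc [501.1 -15.8  62.5] [320.  35.]
padL [499.4 -50.8  12. ] [319. 106.]
frontwall [457.  -58.7  27. ] [247. 125.]
backwall [540.9 -62.8  27. ] [390. 126.]
barL [572.9 -84.4  48. ] [456. 168.]
10 [ 55  55  86  38  91 145 207 212 213 192 241 241 241 242 242 242 197 174
 183 183 195 197 196 199 203 243 242 243 242 242 242 242 238 235 236 236
 236 238 236 235 235 233 233 233 236 237 238 243  27  28  27  29  27  25
  29  25  25  26  30]
30 [ 60  57 180 207 207 209 208 207 212 213 242 243 243 243 242 243 243 243
 243 243 243 243 243 244 243 244 244 243 244 244 243 244 239 239 237 238
 238 236 237 238 237 239 239 238 239 241 241 240 145  29  28  29  27  29
  31  29  28  29  28]
50 [114 121 122 122 122 124 125 122 140 126 226 218 239 239 244 245 245 239
 241 244 244 242 243 242 240 240 238 238 236 233 238 235 221 220 219 219
 208 200 188 189 188 192 185 183 183 187 173 175 166 159 135  81  74  45
  57  74  61  58  53]
70 [123 123 121 124 124 124 102 109 110 112  74 185 174  85  75  74  74  74
  75  73  72  71  72  71  71  69  70  70  69 168 179  97 111 109 106 107
 106 107 106 105 102 101 104 101  99  98  98  98  98  97  95  97  97  50
  50  48  47  48  48]
```

Run:
```python
from h import *
d=np.load("pics/w7.npz");p={k:d[k] for k in ['R','t','f','cx','cy']};v=d['im'].max(2).astype(int)
for r in range(64,132,6):
    a=np.where(v[r,200:290]>140)[0]+200;b=np.where(v[r,350:430]>140)[0]+350
    if len(a) and len(b):
        A,B=onz(p,(np.median(a),r),27),onz(p,(np.median(b),r),27);print(r,a.min(),a.max(),b.min(),b.max(),A.round(1),B.round(1),((A+B)/2).round(1))
print(v[60:132:2,319])
print(manip.get_obs()['tool_pos'])
```

```text
64 231 246 381 397 [455.6 -25.1  27. ] [539.4 -28.8  27. ] [497.5 -26.9  27. ]
70 231 247 381 397 [455.5 -28.3  27. ] [539.5 -31.9  27. ] [497.5 -30.1  27. ]
76 232 247 374 396 [455.5 -31.5  27. ] [538.4 -35.1  27. ] [497.  -33.3  27. ]
82 232 289 350 396 [467.6 -35.2  27. ] [530.  -37.9  27. ] [498.8 -36.6  27. ]
88 233 273 381 396 [462.7 -38.3  27. ] [539.4 -41.6  27. ] [501.1 -39.9  27. ]
94 233 249 380 396 [455.2 -41.3  27. ] [539.2 -44.9  27. ] [497.2 -43.1  27. ]
100 234 249 380 395 [455.2 -44.6  27. ] [538.9 -48.2  27. ] [497.1 -46.4  27. ]
106 234 250 380 395 [455.1 -47.9  27. ] [539.  -51.6  27. ] [497.  -49.7  27. ]
112 235 250 380 395 [455.  -51.3  27. ] [539.1 -55.   27. ] [497.  -53.1  27. ]
118 236 246 388 395 [453.8 -54.7  27. ] [541.4 -58.5  27. ] [497.6 -56.6  27. ]
[ 72  72  71  73  72  73  71  72 119 148 176 185 181 156 123  81  66  65
  53  39  34  35  36  34  32  34  31  32  40  50  51  52  52  51  52  51]
[ 493.87219326 -113.8887879    55.67683761]
```

Run:
```python
from h import *
for i in range(3): eyes.grab_frame("side"); print(manip.get_obs()['tool_pos'])
im=eyes.grab_frame("wrist");o=manip.get_obs();print(o['tool_pos'],o['tool_rot']);p=cam("wrist");np.savez("pics/w8.npz",im=im,R=p['R'],t=p['t'],f=p['f'],cx=p['cx'],cy=p['cy'])
v=im.max(2).astype(int)
for r in range(60,126,8):
    a=np.where(v[r,200:290]>140)[0]+200;b=np.where(v[r,350:430]>140)[0]+350
    if len(a) and len(b): 
        A,B=onz(p,(np.median(a),r),27),onz(p,(np.median(b),r),27);print(r,a.min(),a.max(),b.min(),b.max(),A[:2].round(1),B[:2].round(1))
print(v[56:126:2,319])
for r in (80,84,88,92,96,100,104): print(r,onz(p,(319,r),24)[1].round(1),onz(p,(319,r),12)[1].round(1))
```

```text
[ 493.75681801 -116.8020128    55.72916276]
[ 493.57473238 -119.60473298   55.77917047]
[ 493.51069385 -121.4817732    55.84991453]
[ 493.56635999 -122.57836894   55.95029962] [-3.14050051e+00  4.96486589e-04  1.51986008e+00]
60 229 245 380 396 [455.4 -31.5] [539.2 -35.8]
68 230 246 380 396 [455.4 -35.7] [539.2 -40. ]
76 231 289 350 395 [467.9 -40.6] [530.  -43.8]
84 232 247 380 395 [455.3 -44.3] [539.  -48.5]
92 232 248 379 395 [455.  -48.6] [538.8 -52.9]
100 233 248 379 395 [454.8 -53. ] [538.8 -57.3]
108 234 249 379 394 [454.8 -57.5] [538.6 -61.8]
116 235 248 384 394 [454.3 -62.1] [540.1 -66.4]
[ 68  71  71  69  69  71  67 118 186 185 185 181 148  63  65  67  66  46
  33  35  34  33  32  33  32  32  31  29  28  28  37  49  50  51  52]
80 -44.4 -44.5
84 -46.6 -46.8
88 -48.8 -49.2
92 -51.0 -51.5
96 -53.3 -53.9
100 -55.5 -56.2
104 -57.8 -58.6
```

Call:
play_rows --moves '[0, 0.004, 0, 0, 0, 0, 0, 0, 0, 0, 0.02, 0, 0, 0, 0.03, 0, 0, 0, 0.03, 0, 0, 0, 0.03, 0, 0, 0, 0.03, 0, 0, 0, 0.02, 0, 0, 0, 0, 0, 0, 0, 0, 0]'

```text
time_s: 19.18
tool_pos: [495.0, -121.7, 16.0]
tool_rot: [-3.141, -0.0, 1.522]
contact_force: [-0.3, 0.3, 0.1]
grip_width: 60.0
grasp_force: 64.6
```

Run:
```python
from h import *
for i in range(2): eyes.grab_frame("side")
o=manip.get_obs();print(o['tool_pos'],o['tool_rot'],o['contact_force'])
im=eyes.grab_frame("wrist");p=cam("wrist")
v=im.max(2).astype(int)
for r in range(40,126,8):
    row=v[r];e=np.where(np.abs(row[204:436]-row[200:432])>30)[0]+202
    g=np.split(e,np.where(np.diff(e)>3)[0]+1); print(r,[(int(q.mean()),int(row[q[0]-3]),int(row[q[-1]+3])) for q in g if len(q)])
print(v[0:126:2,300])
T=o['tool_pos']
th=np.radians(-2.5);R=np.array([[np.cos(th),-np.sin(th)],[np.sin(th),np.cos(th)]]);C=np.array([495,-120.4])
for q in [(-37,50,27),(37,50,27),(0,75.5,24)]: print(q,proj(p,np.r_[C+R@q[:2],q[2]]).round())
for q in [(-31,67.5),(31,67.5)]: print("phone",q,proj(p,np.r_[C+R@np.array(q),T[2]+43+9]).round())
```

```text
[ 495.64930448 -121.93873296   16.76048108] [3.14103639e+00 1.52990353e-04 1.52147434e+00] [ 0.40743222 -0.13535475 -0.99302204]
40 [(222, 153, 88), (276, 110, 89), (381, 111, 75), (390, 75, 241), (411, 241, 106)]
48 [(203, 93, 238), (223, 240, 91), (236, 88, 112), (380, 105, 76), (389, 77, 241), (411, 241, 101)]
56 [(203, 90, 169), (224, 170, 89), (358, 66, 112), (380, 105, 77), (389, 77, 241), (410, 241, 104)]
64 [(204, 101, 171), (225, 171, 86), (391, 74, 241), (410, 241, 105)]
72 [(205, 81, 171), (227, 171, 176), (388, 182, 174), (398, 174, 230), (408, 230, 106)]
80 [(206, 39, 172), (227, 170, 167), (388, 73, 175), (408, 170, 102)]
88 [(206, 64, 170), (227, 168, 83), (388, 75, 173), (408, 170, 104)]
96 [(207, 61, 169), (228, 170, 84), (355, 29, 60), (388, 72, 174), (407, 170, 104)]
104 [(208, 62, 171), (228, 171, 83), (353, 30, 58), (387, 74, 177), (407, 170, 105)]
112 [(209, 62, 171), (229, 170, 81), (264, 61, 29), (353, 28, 58), (387, 72, 173), (407, 169, 102)]
120 [(210, 64, 170), (230, 170, 81), (389, 45, 176), (404, 175, 104)]
[238 238 239 239 239 239 239 239 239 239 240 240 240 240 239 240 240 241
 239  87 112 113 108 108 108 108  95  68  70  68  66  67  66  61 143 178
 178 179 176 173 124  61  62  61  61  61  32  30  32  28  29  27  25  26
  28  28  26  26  33  46  49  49  49]
(-37, 50, 27) [235. 139.]
(37, 50, 27) [388. 138.]
(0, 75.5, 24) [311.  84.]
phone (-31, 67.5) [222. 110.]
phone (31, 67.5) [396. 109.]
```

Call:
play_rows --moves '[0.008, -0.006, 0, 0, 0.008, -0.005, 0, 0, 0, 0, 0.02, 0, 0, 0, 0.03, 0, 0, 0, 0.03, 0, 0, 0, 0.03, 0, 0, 0, 0.03, 0, 0, 0, 0.02, 0, 0, 0, 0, 0, 0, 0, 0, 0]'

```text
time_s: 20.17
tool_pos: [492.4, -117.6, -24.0]
tool_rot: [-3.141, -0.0, 1.521]
contact_force: [-0.1, 0.5, -1.0]
grip_width: 59.8
grasp_force: 64.7
```

Call:
play_rows --moves '[0, 0, 0, 0, 0, 0, 0.006, 0, 0, 0, 0.006, 0, 0, 0, 0, 0, 0, 0, 0, 0, 0, 0, 0, 0, 0, 0, 0, 0, 0, 0, 0, 0, 0, 0, 0, 0, 0, 0, 0, 0]'

```text
time_s: 21.0
tool_pos: [492.8, -117.9, -26.5]
tool_rot: [3.142, 0.0, 1.521]
contact_force: [-0.2, -0.2, -1.1]
grip_width: 59.6
grasp_force: 64.7
```

Call:
play_rows --moves '[0, 0, 0.004, 0, 0, 0, 0.004, 0, 0, 0, 0.004, 0, 0, 0, 0, 0, 0, 0, 0, 0, 0, 0, 0, 0, 0, 0, 0, 0, 0, 0, 0, 0, 0, 0, 0, 0, 0, 0, 0, 0]'

```text
time_s: 21.83
tool_pos: [492.8, -117.8, -29.5]
tool_rot: [3.142, 0.0, 1.521]
contact_force: [0.1, 0.6, -0.7]
grip_width: 59.8
grasp_force: 64.7
```

Call:
play_rows --moves '[0, 0, 0.003, 0, 0, 0, 0.003, 0, 0, 0, 0, 0, 0, 0, 0, 0, 0, 0, 0, 0, 0, 0, 0, 0, 0, 0, 0, 0, 0, 0, 0, 0, 0, 0, 0, 0, 0, 0, 0, 0]'

```text
time_s: 22.67
tool_pos: [492.9, -117.9, -30.8]
tool_rot: [3.141, 0.0, 1.521]
contact_force: [-0.7, 0.4, 4.2]
grip_width: 60.0
grasp_force: 65.1
```

Phone touched down at -30.8, as predicted. I'll release and lift.

Call:
play_rows --moves '[0, 0, 0, 0, 0, 0, 0, 0, 0, 0, 0, 0, 0, 0, 0, 0, 0, 0, 0, 0, 0, 0, 0, 0, 0, 0, -0.02, 0, 0, 0, -0.03, 0, 0, 0, -0.04, 0, 0, 0, 0, 0]' --jaw -0.7

```text
time_s: 23.5
tool_pos: [494.8, -118.2, -6.0]
tool_rot: [3.138, 0.001, 1.521]
contact_force: [0.6, 0.4, 0.3]
grip_width: 73.1
grasp_force: 0.0
```

Call:
play_rows --moves '[0.02, 0, -0.06, 0, 0.05, 0, -0.1, 0, 0.09, 0, -0.1, 0, 0.12, 0, -0.06, 0, 0.12, 0, 0, 0, 0.12, 0, 0, 0, 0.09, 0, 0, 0, 0, 0, 0, 0, 0, 0, 0, 0, 0, 0, 0, 0]' --jaw 1

```text
time_s: 24.33
tool_pos: [500.4, 33.6, 71.7]
tool_rot: [3.141, 0.001, 1.521]
contact_force: [0.1, -0.2, -0.3]
grip_width: -0.2
grasp_force: 0.0
```

Run:
```python
from h import *
for i in range(2): eyes.grab_frame("side")
o=manip.get_obs();print(o['tool_pos'],o['tool_rot'],o['contact_force'],o['time_s'])
im=eyes.grab_frame("wrist");p=cam("wrist");np.savez("pics/w9.npz",im=im,R=p['R'],t=p['t'],f=p['f'],cx=p['cx'],cy=p['cy'])
cv2.imwrite("pics/w9.png",im[:,:,::-1])
```

```text
[500.28849871  32.9228701   71.45651903] [-3.14150572e+00  7.15062767e-04  1.51914895e+00] [0.34470444 0.10599547 1.00952761] 24.4333
```

Run:
```python
from h import *
d=np.load("pics/w9.npz");p={k:d[k] for k in ['R','t','f','cx','cy']};im=d['im'];v=im.max(2).astype(int)
print("tcp px",proj(p,(500.3,32.9,71.5+38)).round())
dk=((v<60)*255).astype(np.uint8)
n,l,st,ct=cv2.connectedComponentsWithStats(dk)
for i in range(1,n):
    if 60<st[i,4]<30000: print(st[i],ct[i].round(),onz(p,ct[i],62.5)[:2].round(1))
for r in range(60,260,14):
    row=v[r];e=np.where(np.abs(row[134:506]-row[130:502])>40)[0]+132
    g=np.split(e,np.where(np.diff(e)>3)[0]+1); print(r,[(int(q.mean()),int(row[q[0]-3]),int(row[q[-1]+3])) for q in g if len(q)])
ps=cam("scene");s=eyes.grab_frame("scene");
th=np.radians(-2.3);R=np.array([[np.cos(th),-np.sin(th)],[np.sin(th),np.cos(th)]]);C=np.array([494,-119])
for y in (40,-40): print("x-line",y,[int(s[tuple(proj(ps,np.r_[C+R@[x,y],20]).round().astype(int)[::-1])].max()) for x in range(-51,52,3)])
print("y-line",[int(s[tuple(proj(ps,np.r_[C+R@[-27,y],20]).round().astype(int)[::-1])].max()) for y in range(-90,91,4)])
```

```text
tcp px [313. 262.]
[  423     0   217   151 13775] [533.  40.] [613.7 124.7]
[    0    60   186   234 26049] [ 72. 163.] [369.4  74.9]
[444 141  24  22 307] [455. 151.] [579.2  70.5]
[145 147  58  71 902] [186. 184.] [429.8  59.8]
[474 150  18  16 180] [482. 158.] [594.2  66.2]
[262 186  97   7 175] [304. 188.] [495.9  53.8]
[631 257   9  18  95] [636. 266.] [693.1  -5.7]
[229 265  20  16 238] [238. 273.] [452.5   2.3]
[  0 270 154 120 801] [ 58. 334.] [330.6 -36.3]
[ 37 319  10  12  80] [ 42. 325.] [322.4 -29. ]
60 [(265, 228, 143), (368, 134, 221), (420, 229, 228), (465, 221, 13)]
74 [(224, 205, 141), (365, 142, 228), (475, 226, 43), (486, 43, 16)]
88 [(179, 204, 142), (368, 141, 229), (501, 226, 11)]
102 [(135, 55, 119), (371, 146, 228)]
116 [(152, 54, 131), (374, 139, 224)]
130 [(170, 55, 142), (376, 137, 225), (442, 227, 76), (453, 76, 230)]
144 [(386, 139, 221), (434, 227, 79), (483, 73, 231), (499, 229, 219)]
158 [(184, 53, 88), (190, 88, 36), (197, 36, 81), (206, 72, 143), (401, 140, 226), (426, 226, 81), (491, 43, 213)]
172 [(169, 44, 90), (191, 89, 33), (199, 33, 88), (226,
[... 501 characters left out ...]
 [(198, 77, 164), (244, 193, 229), (296, 209, 146), (338, 153, 229), (484, 228, 44)]
256 [(180, 75, 175), (248, 191, 229), (286, 230, 48), (342, 43, 229), (397, 191, 112)]
x-line 40 [107, 136, 168, 229, 219, 219, 126, 81, 78, 51, 51, 47, 47, 47, 46, 46, 49, 92, 92, 125, 98, 95, 113, 64, 57, 71, 83, 96, 102, 155, 155, 226, 222, 222, 142]
x-line -40 [110, 100, 88, 75, 62, 58, 68, 84, 75, 67, 51, 47, 50, 50, 45, 48, 40, 40, 54, 91, 139, 101, 132, 97, 99, 80, 90, 98, 104, 104, 101, 98, 97, 97, 94]
y-line [99, 151, 195, 186, 122, 107, 97, 88, 86, 84, 86, 81, 75, 75, 78, 75, 68, 72, 71, 67, 73, 77, 70, 67, 70, 63, 66, 66, 71, 71, 71, 78, 75, 78, 73, 80, 84, 85, 78, 68, 79, 171, 203, 142, 186, 229]
```

Run:
```python
from h import *
d=np.load("pics/w9.npz");p={k:d[k] for k in ['R','t','f','cx','cy']};v=d['im'].max(2).astype(int)
print(v[180:330:3,270]); print(v[180:330:3,313]); print(v[180:330:3,356])
for y in (26,4,0,-4,-25): print(y,proj(p,(480,y,62.5)).round(),proj(p,(517,y,62.5)).round(),proj(p,(498,y,32.5)).round())
```

```text
[141 140 146  55  62  62  79  85  60  61  62  62  80 233 230 229 229 229
 230 230 229 229 229 229 229 230 229 229 229 229 229 229 229 229 208  93
  92 205 228 196  71  75  35  36  34  30  31  30  26  28]
[139 140 122  61  63  61  60  61  62  63  60  61  98 151 150 192 230 230
 230 230 232 152  75  78  77  78  78  77  63  63  63  63  50  50  50  45
  37  46  47  47  33  43  32  32  28  28  24  24  24  23]
[135 132  73  65 108 109 107  64  66  66  66  68 177 230 230 230 229 229
 230 229 230 229 229 230 229 229 229 229 229 229 228 229 228 231  83  95
 107 227  28  34  33  32  30  31  29  26  25  26  25  25]
26 [280. 235.] [343. 232.] [312. 214.]
4 [283. 268.] [344. 265.] [313. 244.]
0 [284. 274.] [344. 271.] [314. 250.]
-4 [284. 279.] [345. 277.] [314. 255.]
-25 [287. 309.] [346. 306.] [316. 281.]
```

Call:
play_rows --moves '[0, 0, 0.03, 0, 0, 0, 0.05, 0, 0, 0, 0.06, 0, 0, 0, 0.06, 0, 0, 0, 0.04, 0, 0, 0, 0.028, 0, 0, 0, 0, 0, 0, 0, 0, 0, 0, 0, 0, 0, 0, 0, 0, 0]'

```text
time_s: 25.37
tool_pos: [501.1, 34.5, 5.3]
tool_rot: [3.14, 0.0, 1.521]
contact_force: [-0.2, -0.3, 0.7]
grip_width: 0.1
grasp_force: 0.0
```

Call:
play_rows --moves '[-0.02, 0, 0, 0, -0.03, 0, 0, 0, -0.03, 0, 0, 0, -0.03, 0, 0, 0, -0.03, 0, 0, 0, -0.03, 0, 0, 0, -0.03, 0, 0, 0, -0.03, 0, 0, 0, 0, 0, 0, 0, 0, 0, 0, 0]'

```text
time_s: 26.2
tool_pos: [496.5, -24.7, 4.2]
tool_rot: [-3.14, 0.002, 1.52]
contact_force: [0.8, 1.1, 0.1]
grip_width: 0.2
grasp_force: 0.0
```

Call:
play_rows --moves '[-0.02, 0, 0, 0, -0.02, 0, 0, 0, -0.02, 0, 0, 0, -0.02, 0, 0, 0, -0.01, 0, 0, 0, 0, 0, 0, 0, 0, 0, 0, 0, 0, 0, 0, 0, 0, 0, 0, 0, 0, 0, 0, 0]'

```text
time_s: 27.03
tool_pos: [496.0, -39.1, 4.2]
tool_rot: [-3.14, -0.007, 1.525]
contact_force: [-0.5, 15.7, 0.0]
grip_width: 0.3
grasp_force: 7.6
```

Run:
```python
from h import *
o=manip.get_obs();print(o['tool_pos'],o['contact_force'])
im=eyes.grab_frame("wrist");p=cam("wrist");v=im.max(2).astype(int)
for c in (270,356): print(c,v[120:330:4,c])
for y in (-10,-25,-40,-55,-70,-85,-100): print(y,proj(p,(498,y,32.5)).round())
```

```text
[495.99066975 -39.1300224    4.24552571] [-0.46702033 15.71886781  0.03214546]
270 [ 61  60  59  59  56  61  59  58  56  60  58  58  58  58  58  57  57  58
  57  59  59  57  58  62  65  62  63 105 105 167 170 170 167 167 171 164
 172 173 169 169 247 242 242 242 241 242 220  39  36  37  36  35  32]
356 [ 64  61  63  62  63  60  61  61  58  61  59  60  60  61  60  58  61  59
  61  60  59  59  63  62  63  64  62  99 148 167 169 176 169 165 173 171
 174 170 170 167 175 161 251 193  38  40  41  38  36  33  33  30  29]
-10 [315. 194.]
-25 [316. 224.]
-40 [318. 253.]
-55 [319. 281.]
-70 [320. 307.]
-85 [322. 331.]
-100 [323. 355.]
```

Call:
play_rows --moves '[-0.008, 0, 0, 0, -0.008, 0, 0, 0, -0.008, 0, 0, 0, 0, 0, 0, 0, 0, 0, 0, 0, 0, 0, 0, 0, 0, 0, 0, 0, 0, 0, 0, 0, 0, 0, 0, 0, 0, 0, 0, 0]'

```text
time_s: 27.92
tool_pos: [495.7, -51.9, 4.3]
tool_rot: [-3.141, 0.0, 1.521]
contact_force: [-0.6, 1.9, -0.9]
grip_width: -0.0
grasp_force: 1.0
```

Call:
play_rows --moves '[-0.008, 0, 0, 0, -0.008, 0, 0, 0, 0, 0, 0, 0, 0, 0, 0, 0, 0, 0, 0, 0, 0, 0, 0, 0, 0, 0, 0, 0, 0, 0, 0, 0, 0, 0, 0, 0, 0, 0, 0, 0]'

```text
time_s: 28.75
tool_pos: [495.5, -54.3, 4.4]
tool_rot: [-3.141, -0.001, 1.522]
contact_force: [-0.2, 5.2, -2.3]
grip_width: 0.2
grasp_force: 2.7
```

Run:
```python
from h import *
o=manip.get_obs();print(o['tool_pos'],o['contact_force'])
im=eyes.grab_frame("wrist");p=cam("wrist");v=im.max(2).astype(int)
for c in (270,356): print(c,v[180:280:4,c])
for y in (-25,-40,-45,-50,-55): print(y,proj(p,(498,y,32.5)).round())
```

```text
[495.52889102 -54.26069992   4.38111726] [-0.24325375  5.24231734 -2.25144084]
270 [ 62  61  60  63  63  62 101 102 106 174 179 152  66 103 170 170 172 169
 167 172 166 174 173 170 172]
356 [ 61  60  65  61  60  92 101 103 124 174 174  26  46 149 170 171 176 171
 165 175 172 173 169 171 169]
-25 [315. 194.]
-40 [317. 224.]
-45 [318. 234.]
-50 [318. 244.]
-55 [319. 253.]
```

Call:
play_rows --moves '[-0.008, 0, 0, 0, -0.008, 0, 0, 0, -0.008, 0, 0, 0, 0, 0, 0, 0, 0, 0, 0, 0, 0, 0, 0, 0, 0, 0, 0, 0, 0, 0, 0, 0, 0, 0, 0, 0, 0, 0, 0, 0]'

```text
time_s: 29.63
tool_pos: [495.5, -54.3, 4.4]
tool_rot: [-3.141, -0.008, 1.525]
contact_force: [-0.5, 16.7, -0.2]
grip_width: -0.1
grasp_force: 8.4
```

Call:
play_rows --moves '[-0.01, 0, 0, 0, -0.01, 0, 0, 0, 0, 0, 0, 0, 0, 0, 0, 0, 0, 0, 0, 0, 0, 0, 0, 0, 0.01, 0, 0, 0, 0.02, 0, 0, 0, 0.02, 0, 0, 0, 0, 0, 0, 0]'

```text
time_s: 30.47
tool_pos: [496.3, -54.1, 4.8]
tool_rot: [3.141, 0.001, 1.522]
contact_force: [0.6, 0.2, 0.3]
grip_width: 0.1
grasp_force: 0.0
```

Call:
play_rows --moves '[0.06, 0, 0, 0, 0.06, 0, 0, 0, 0, 0, -0.06, 0, 0, 0, -0.1, 0, 0, 0, -0.12, 0, 0, 0, -0.12, 0, 0, 0, -0.05, 0, 0, 0, 0, 0, 0, 0, 0, 0, 0, 0, 0, 0]'

```text
time_s: 31.3
tool_pos: [496.7, -25.1, 116.1]
tool_rot: [-3.14, 0.001, 1.52]
contact_force: [-0.4, 0.2, -0.2]
grip_width: -0.1
grasp_force: 0.0
```

Run:
```python
from h import *
for i in range(2): eyes.grab_frame("side")
o=manip.get_obs();print(o['tool_pos'],o['tool_rot'],o['contact_force'],o['time_s'])
im=eyes.grab_frame("wrist");p=cam("wrist");np.savez("pics/w10.npz",im=im,R=p['R'],t=p['t'],f=p['f'],cx=p['cx'],cy=p['cy'])
s=eyes.grab_frame("scene");np.save("pics/s10.npy",s)
cv2.imwrite("pics/w10.png",np.vstack([cv2.resize(im[130:400,150:550],(800,540//1)[:2],interpolation=2)[:300*2-60],])[:,:,::-1])
```

```text
[496.31267821 -24.48400835 115.60145856] [-3.13908587e+00  1.26325581e-04  1.52069904e+00] [-0.68139949 -0.25477619 -0.11663436] 31.4
```

Run:
```python
from h import *
d=np.load("pics/w10.npz");p={k:d[k] for k in ['R','t','f','cx','cy']};im=d['im'];v=im.max(2);s=np.load("pics/s10.npy")
ps=cam("scene")
for z in (48,60): print(z,[proj(p,(x,y,z)).round() for x,y in [(574,-80),(567,-200)]],[proj(ps,(x,y,z)).round() for x,y in [(574,-80),(567,-200)]])
def blobs(v,box,th,P,z):
    u0,v0,u1,v1=box;m=np.zeros(v.shape,np.uint8);m[v0:v1,u0:u1]=(v[v0:v1,u0:u1]>th)*255
    for c in cv2.findContours(m,0,1)[0]:
        if cv2.contourArea(c)>25:
            b=cv2.minAreaRect(c);print(np.round(b[0],1),np.round(b[1],1),round(b[2],1),cv2.boxPoints(b).round().astype(int).tolist())
blobs(v,(380,200,560,400),150,p,48)
blobs(s.max(2),(295,150,360,200),150,ps,48)
A,B=ray(p,(200.7,123)),None
w1=np.load("pics/w1.npz");q={k:w1[k] for k in ['R','t','f','cx','cy']}
c1,d1=ray(q,(200.7,123));c2,d2=ray(ps,(327.2,173.3))
M=np.c_[d1,-d2];k=np.linalg.lstsq(M,c2-c1,rcond=None)[0];print("tri",(c1+k[0]*d1).round(1),(c2+k[1]*d2).round(1))
```

```text
48 [array([418., 254.]), array([405., 376.])] [array([309., 183.]), array([341., 164.])]
60 [array([422., 262.]), array([408., 387.])] [array([309., 180.]), array([341., 161.])]
[412.3 280.8] [11.4 44. ] 3.7 [[405, 302], [408, 258], [419, 259], [417, 303]]
[315.5 195.5] [ 7. 13.] 90.0 [[309, 192], [322, 192], [322, 199], [309, 199]]
[350.6 179.4] [18.6  8. ] 11.3 [[341, 182], [342, 174], [361, 177], [359, 185]]
[353.5 169. ] [12. 11.] 90.0 [[348, 163], [359, 163], [359, 175], [348, 175]]
[330.2 170.5] [ 3.2 29.7] 58.0 [[317, 177], [342, 161], [344, 164], [318, 180]]
tri [ 568.1 -143.3   49.1] [ 566.5 -144.2   48.7]
```

Call:
play_rows --moves '[-0.04, 0.028, 0, 0, -0.07, 0.048, 0, 0, -0.08, 0.055, 0, 0, -0.08, 0.055, 0, 0, -0.08, 0.055, 0, 0, -0.06, 0.043, 0, 0, -0.041, 0.028, 0, 0, 0, 0, 0.04, 0, 0, 0, 0.04, 0, 0, 0, 0, 0]' --jaw 0.53

```text
time_s: 32.33
tool_pos: [567.3, -138.6, 93.7]
tool_rot: [-3.136, -0.002, 1.523]
contact_force: [-1.1, 0.1, -1.5]
grip_width: 20.0
grasp_force: 0.0
```

Run:
```python
from h import *
for i in range(3): eyes.grab_frame("side")
o=manip.get_obs();print(o['tool_pos'],o['tool_rot'],o['contact_force'],o['time_s'],o['grip_width'])
im=eyes.grab_frame("wrist");p=cam("wrist");np.savez("pics/w11.npz",im=im,R=p['R'],t=p['t'],f=p['f'],cx=p['cx'],cy=p['cy'])
v=im.max(2)
for z in (48,):print([proj(p,(x,y,z)).round() for x,y in [(571.5,-83),(570,-110),(568.5,-140)]])
for r in range(130,260,12):
    w=np.where(v[r,240:420]>150)[0]+240; print(r,w.min() if len(w) else 0,w.max() if len(w) else 0,len(w), onz(p,(np.median(w),r),48)[:2].round(1) if len(w) else 0)
```

```text
[ 569.15129879 -138.92246239   96.67351938] [-3.14062989e+00 -2.67496120e-04  1.52341069e+00] [-0.0529944   0.89920056  0.40511145] 32.4833 20.228508037757113
[array([313., 116.]), array([313., 158.]), array([313., 201.])]
130 240 419 82 [571.3 -91.8]
142 306 419 49 [ 624.1 -102.1]
154 307 419 48 [ 624.5 -110.1]
166 307 419 12 [ 569.4 -115.6]
178 307 419 13 [ 569.3 -123.9]
190 308 419 13 [ 569.6 -132.4]
202 240 419 46 [ 625.9 -143.8]
214 240 419 54 [ 623.3 -152.6]
226 306 419 55 [ 623.1 -161.6]
238 268 412 59 [ 616.2 -170.6]
250 269 398 37 [ 568.7 -177.8]
```

Call:
play_rows --moves '[0, -0.002, 0.03, 0, 0, 0, 0.06, 0, 0, 0, 0.07, 0, 0, 0, 0.07, 0, 0, 0, 0.05, 0, 0, 0, 0.04, 0, 0, 0, 0.03, 0, 0, 0, 0.02, 0, 0, 0, 0, 0, 0, 0, 0, 0]'

```text
time_s: 33.37
tool_pos: [569.6, -140.4, 4.8]
tool_rot: [3.141, 0.0, 1.521]
contact_force: [0.2, -0.1, 0.6]
grip_width: 20.0
grasp_force: 0.0
```

Call:
play_rows --moves '[0, 0, 0, 0, 0, 0, 0.008, 0, 0, 0, 0, 0, 0, 0, 0, 0, 0, 0, 0, 0, 0, 0, 0, 0, 0, 0, 0, 0, 0, 0, 0, 0, 0, 0, 0, 0, 0, 0, 0, 0]' --jaw 1

```text
time_s: 34.2
tool_pos: [565.0, -140.2, 1.9]
tool_rot: [-3.133, 0.0, 1.522]
contact_force: [-9.3, 1.0, 1.9]
grip_width: 7.5
grasp_force: 58.6
```

Bar gripped. I'll lift it along the arc to about 30°.

Call:
play_rows --moves '[0, -0.004, -0.032, 0, 0, 0, -0.032, 0, 0, 0, -0.032, 0, 0, 0, -0.032, 0, 0, 0.004, -0.032, 0, 0, 0.006, -0.031, 0, 0, 0.01, -0.03, 0, 0, 0.012, -0.03, 0, 0, 0.014, -0.029, 0, 0, 0.015, -0.028, 0]'

```text
time_s: 35.03
tool_pos: [586.4, -140.7, 80.9]
tool_rot: [3.136, -0.0, 1.522]
contact_force: [7.5, -0.3, -13.3]
grip_width: 7.3
grasp_force: 58.2
```

Call:
play_rows --moves '[0, 0, 0, 0, 0, 0, 0, 0, 0, 0, 0, 0, 0, 0, 0, 0, 0, 0, 0, 0, 0, 0, 0, 0, 0, 0, 0, 0, 0, 0, 0, 0, 0, 0, 0, 0, 0, 0, 0, 0]'

```text
time_s: 35.87
tool_pos: [587.5, -140.8, 82.4]
tool_rot: [3.133, 0.0, 1.522]
contact_force: [5.4, -0.2, -5.1]
grip_width: 7.2
grasp_force: 59.1
```

Run:
```python
from h import *
o=manip.get_obs();print(o['tool_pos'],o['tool_rot'],o['contact_force'],o['grip_width'],o['time_s'])
s=eyes.grab_frame("scene").max(2);d=eyes.grab_frame("side").max(2);ps=cam("scene");pd=cam("side")
def blobs(v,c,th):
    u,w=int(c[0]),int(c[1]);m=np.zeros(v.shape,np.uint8);sl=(slice(w-28,w+28),slice(u-35,u+35));m[sl]=(v[sl]>th)*255
    for k in cv2.findContours(m,0,1)[0]:
        if cv2.contourArea(k)>15: b=cv2.minAreaRect(k);print(np.round(b[0],1),np.round(b[1],1),cv2.boxPoints(b).round().astype(int).tolist())
T=np.array([586,-141,125]);print(proj(ps,T),proj(pd,T));print("expected ends",proj(ps,T+[3,61,0]),proj(ps,T-[3,61,0]),proj(pd,T+[3,61,0]),proj(pd,T-[3,61,0]))
blobs(s,proj(ps,T),150);print('side');blobs(d,proj(pd,T),150)
```

```text
[ 587.47540843 -140.81216018   82.38130508] [3.13328218e+00 4.08499523e-04 1.52206997e+00] [ 5.35964781 -0.23401307 -5.11123599] 7.198020620851663 35.8667
[321.86856178 149.4146012 ] [306.68081656 171.6471384 ]
expected ends [304.52687942 159.13053364] [338.43853722 140.1310289 ] [297.55826016 177.26455264] [315.09634948 166.46508938]
[351.9 169.8] [7.8 8.2] [[347, 167], [355, 165], [357, 173], [349, 175]]
[291.5 143. ] [10. 11.] [[286, 138], [297, 138], [297, 148], [286, 148]]
[337.2 138.1] [13.6 35.1] [[329, 155], [332, 120], [345, 121], [343, 156]]
[296.5 128.5] [15. 21.] [[286, 121], [307, 121], [307, 136], [286, 136]]
side
[277.5 174. ] [12. 13.] [[271, 168], [284, 168], [284, 180], [271, 180]]
```

Call:
play_rows --moves '[0, 0, 0, 0, 0, 0, 0, 0, 0, 0, 0, 0, 0, 0, 0, 0, 0, 0, -0.02, 0, 0, 0, -0.03, 0, 0, 0, -0.03, 0, 0, 0, -0.02, 0, 0, 0, 0, 0, 0, 0, 0, 0]' --jaw 0.5

```text
time_s: 36.8
tool_pos: [583.9, -141.2, 105.2]
tool_rot: [3.14, 0.0, 1.521]
contact_force: [0.5, 0.1, -0.4]
grip_width: 21.8
grasp_force: 0.0
```

Call:
play_rows --moves '[0, -0.04, 0, 0, 0, -0.06, 0, 0, 0, -0.07, 0, 0, 0, -0.07, 0, 0, 0, -0.06, 0, 0, 0, -0.04, 0, 0, 0, 0, 0, 0, 0, 0, 0, 0, 0, 0, 0, 0, 0, 0, 0, 0]'

```text
time_s: 37.63
tool_pos: [499.4, -136.7, 104.6]
tool_rot: [3.141, -0.0, 1.522]
contact_force: [-0.3, 0.1, -0.2]
grip_width: 21.7
grasp_force: 0.0
```

Call:
play_rows --moves '[0, 0, 0.02, 0, 0, 0, 0.05, 0, 0, 0, 0.06, 0, 0, 0, 0.06, 0, 0, 0, 0.05, 0, 0, 0, 0.03, 0, 0, 0, 0, 0, 0, 0, 0, 0, 0, 0, 0, 0, 0, 0, 0, 0]' --jaw -1

```text
time_s: 38.47
tool_pos: [499.4, -137.1, 37.9]
tool_rot: [3.14, 0.001, 1.521]
contact_force: [-0.5, -0.1, -0.4]
grip_width: 85.3
grasp_force: 0.0
```

Run:
```python
from h import *
for i in range(2): eyes.grab_frame("side")
o=manip.get_obs();print(o['tool_pos'],o['tool_rot'],o['contact_force'],o['grip_width'],o['time_s'])
s=eyes.grab_frame("scene");d=eyes.grab_frame("side");w=eyes.grab_frame("wrist")
a=cv2.resize(s[60:240,240:440],(400,360),interpolation=2);b=cv2.resize(d[90:270,220:420],(400,360),interpolation=2)
c=cv2.resize(w,(384,240))
cv2.imwrite("pics/v12.png",np.vstack([np.hstack([a,b]),np.hstack([c,np.zeros((240,416,3),np.uint8)])])[:,:,::-1])
ps,pd=cam("scene"),cam("side")
for nm,t in (("bar31",31.3),("bar0",0)):
    X=np.array([720-155*np.cos(np.radians(t)),-141,48+155*np.sin(np.radians(t))]);print(nm,X.round(),((proj(ps,X)-[240,60])*2).round(),((proj(pd,X)-[220,90])*2).round())
```

```text
[ 499.20913693 -137.09898748   37.79562234] [3.14014856e+00 6.32863314e-04 1.52129713e+00] [ 0.25361951  0.62846618 -0.3061071 ] 85.668730373388 38.5667
bar31 [ 588. -141.  129.] [163. 176.] [173. 161.]
bar0 [ 565. -141.   48.] [174. 229.] [184. 208.]
```

View pics/v12.png

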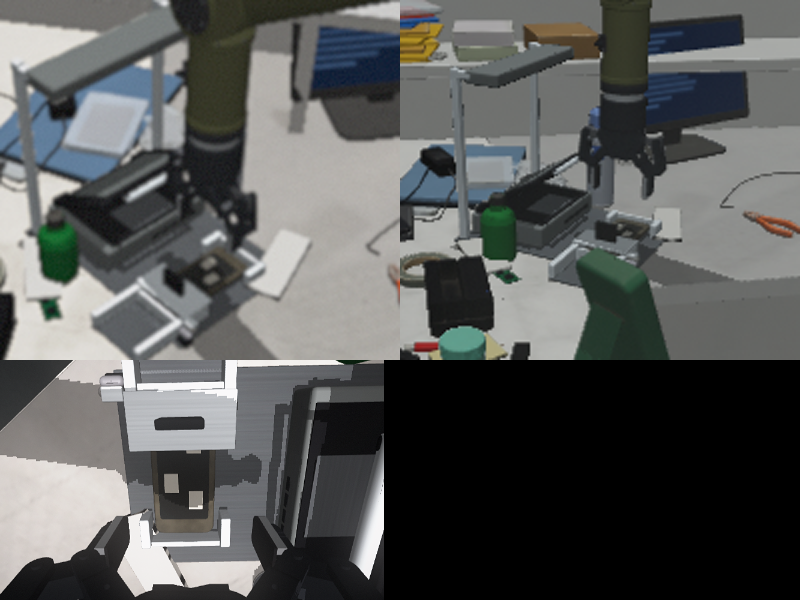

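The view shows the phone in its pocket, the gate shut over its end with the roller behind it at wrist (115,385), and the screen standing at about 30°. Next I'll back off, go down and find the bar with the back of the open finger.

Call:
play_rows --moves '[0, -0.03, 0, 0, 0, -0.03, 0, 0, 0, 0, 0.03, 0, 0, 0, 0.04, 0, 0, 0, 0.037, 0, 0, 0, 0, 0, 0, 0.02, 0, 0, 0, 0.02, 0, 0, 0, 0.02, 0, 0, 0, 0, 0, 0]'

```text
time_s: 39.55
tool_pos: [500.6, -136.8, 10.8]
tool_rot: [3.139, -0.0, 1.522]
contact_force: [0.2, 0.4, 0.3]
grip_width: 85.4
grasp_force: 0.0
```

Call:
play_rows --moves '[0, 0.01, 0, 0, 0, 0.01, 0, 0, 0, 0.01, 0, 0, 0, 0.01, 0, 0, 0, 0, 0, 0, 0, 0, 0, 0, 0, 0, 0, 0, 0, 0, 0, 0, 0, 0, 0, 0, 0, 0, 0, 0]'

```text
time_s: 40.38
tool_pos: [508.5, -137.4, 10.3]
tool_rot: [-3.142, 0.0, 1.521]
contact_force: [-0.5, 1.0, 0.1]
grip_width: 85.4
grasp_force: 0.0
```

Call:
play_rows --moves '[0, 0.01, 0, 0, 0, 0.01, 0, 0, 0, 0.01, 0, 0, 0, 0, 0, 0, 0, 0, 0, 0, 0, 0, 0, 0, 0, 0, 0, 0, 0, 0, 0, 0, 0, 0, 0, 0, 0, 0, 0, 0]'

```text
time_s: 41.22
tool_pos: [509.5, -137.8, 7.8]
tool_rot: [-3.129, -0.0, 1.52]
contact_force: [-12.6, 0.5, 0.9]
grip_width: 85.4
grasp_force: 0.0
```

Call:
play_rows --moves '[0, 0.01, 0, 0, 0, 0.01, 0, 0, 0, 0.01, 0, 0, 0, 0, 0, 0, 0, 0, 0, 0, 0, 0, 0, 0, 0, 0, 0, 0, 0, 0, 0, 0, 0, 0, 0, 0, 0, 0, 0, 0]'

```text
time_s: 42.05
tool_pos: [517.4, -138.6, 8.1]
tool_rot: [-3.13, 0.0, 1.52]
contact_force: [-12.9, 0.4, 0.9]
grip_width: 85.3
grasp_force: 0.0
```

Call:
play_rows --moves '[0, 0.016, -0.021, 0, 0, 0.017, -0.02, 0, 0, 0.018, -0.019, 0, 0, 0.018, -0.018, 0, 0, 0.018, -0.018, 0, 0, 0.016, -0.017, 0, 0, 0.016, -0.016, 0, 0, 0.014, -0.015, 0, 0, 0, 0, 0, 0, 0, 0, 0]'

```text
time_s: 42.88
tool_pos: [554.7, -139.8, 45.4]
tool_rot: [-3.137, -0.0, 1.521]
contact_force: [-4.5, -0.0, -0.6]
grip_width: 85.3
grasp_force: 0.0
```

Run:
```python
from h import *
for i in range(2): eyes.grab_frame("side")
o=manip.get_obs();print(o['tool_pos'],o['tool_rot'],o['contact_force'],o['time_s'])
x=o['tool_pos'][0]+73+5;print("theta est",np.degrees(np.arccos((720-x)/155)))
ps,pd=cam("scene"),cam("side")
np.save("pics/s13.npy",eyes.grab_frame("scene"));np.save("pics/d13.npy",eyes.grab_frame("side"))
s=np.load("pics/s13.npy").max(2);d=np.load("pics/d13.npy").max(2)
for t in (45,50,55,60):
    c=[720-155*np.cos(np.radians(t)),-141,48+155*np.sin(np.radians(t))];print(t,*[proj(P,np.array(c)+[.047*k,k,0]).round(1) for P in (ps,pd) for k in (61,-61)])
for v,(u0,u1,w0,w1) in ((s,(270,360,100,165)),(d,(270,330,130,180))):
    m=np.zeros(v.shape,np.uint8);m[w0:w1,u0:u1]=(v[w0:w1,u0:u1]>165)*255
    for k in cv2.findContours(m,0,1)[0]:
        if cv2.contourArea(k)>10: print(cv2.boxPoints(cv2.minAreaRect(k)).round().astype(int).tolist())
    print('-')
```

```text
[ 554.76081364 -139.75751015   45.44269597] [-3.13749762e+00 -3.17448210e-06  1.52119700e+00] [-5.16460129  0.96868796  0.32300338] 42.9833
theta est 55.74802220947089
45 [298.  145.2] [332.5 126.6] [290.7 166.5] [308.8 156.5]
50 [295.4 140.7] [330.  122.3] [288.  163.3] [306.2 153.6]
55 [292.5 136.3] [327.3 118.1] [285.  160.4] [303.5 150.9]
60 [289.5 132.1] [324.4 114.1] [281.8 157.7] [300.5 148.4]
[[270, 149], [273, 149], [273, 155], [270, 155]]
[[271, 131], [281, 100], [317, 110], [308, 142]]
[[348, 100], [359, 100], [359, 115], [348, 115]]
-
-
```

Call:
play_rows --moves '[0, 0.01, -0.008, 0, 0, 0.01, -0.006, 0, 0, 0.008, -0.006, 0, 0, 0, 0, 0, 0, 0, 0, 0, 0, 0, 0, 0, 0, 0, 0, 0, 0, 0, 0, 0, 0, 0, 0, 0, 0, 0, 0, 0]'

```text
time_s: 43.92
tool_pos: [561.6, -139.9, 50.3]
tool_rot: [-3.137, -0.0, 1.521]
contact_force: [-5.6, 1.2, 0.6]
grip_width: 85.5
grasp_force: 0.0
```

Run:
```python
from h import *
o=manip.get_obs();print(o['tool_pos'],o['contact_force'],o['time_s'])
x=o['tool_pos'][0]+78;print("theta est",np.degrees(np.arccos((720-x)/155)))
s=eyes.grab_frame("scene");ps=cam("scene");pd=cam("side");d=eyes.grab_frame("side");w=eyes.grab_frame("wrist");pw=cam("wrist")
np.savez("pics/z14.npz",s=s,d=d,w=w,**{k:pw[k] for k in 'R t f cx cy'.split()})
v=s.max(2).astype(int)
# profiles across bar path at several y, over angle
def X(t,k): return np.array([720-155*np.cos(np.radians(t))+.047*k,-141+k,48+155*np.sin(np.radians(t))])
for nm,im,P in (("scene",s,ps),("side",d,pd),("wrist",w,pw)):
  for k in (50,40,30,-45):
    row=[]
    for t in range(40,76,2):
        q=proj(P,X(t,k)).round().astype(int); row.append(int(im[q[1],q[0]].max()) if 0<=q[0]<640 and 0<=q[1]<400 else -1)
    print(nm,k,row)
```

```text
[ 561.58956986 -139.9414687    50.31450457] [-5.59545178  1.19595414  0.55774775] 43.9167
theta est 58.74975132301313
scene 50 [28, 33, 58, 66, 60, 58, 58, 39, 105, 221, 194, 185, 184, 185, 186, 185, 185, 184]
scene 40 [31, 30, 59, 67, 61, 63, 71, 34, 124, 200, 204, 183, 186, 184, 185, 187, 185, 187]
scene 30 [24, 24, 28, 59, 63, 63, 55, 25, 91, 216, 201, 183, 186, 185, 183, 183, 185, 187]
scene -45 [33, 30, 33, 34, 29, 37, 35, 32, 37, 44, 69, 72, 67, 49, 67, 132, 160, 157]
side 50 [148, 139, 58, 59, 59, 50, 25, 56, 113, 107, 175, 114, 114, 114, 114, 114, 114, 113]
side 40 [102, 148, 63, 57, 47, 56, 26, 38, 92, 111, 186, 114, 115, 114, 115, 114, 113, 114]
side 30 [56, 98, 36, 34, 34, 35, 30, 60, 91, 140, 185, 119, 114, 114, 114, 114, 114, 113]
side -45 [35, 35, 35, 33, 32, 42, 34, 32, 28, 55, 52, 41, 37, 66, 114, 113, 113, 57]
wrist 50 [114, 22, 20, 18, 20, 50, 47, -1, -1, -1, -1, -1, -1, -1, -1, -1, -1, -1]
wrist 40 [115, 19, 18, 17, 17, 51, 49, -1, -1, -1, -1, -1, -1, -1, -1, -1, -1, -1]
wrist 30 [108, 58, 17, 15, 16, 48, 47, -1, -1, -1, -1, -1, -1, -1, -1, -1, -1, -1]
wrist -45 [-1, -1, -1, -1, -1, -1, -1, -1, -1, -1, -1, -1, -1, -1, -1, -1, -1, -1]
```

Vision and geometry agree at about 58.6°, so I'll add the last 3 mm and then retract.

Call:
play_rows --moves '[0, 0.006, -0.004, 0, 0, 0.006, -0.003, 0, 0, 0, 0, 0, 0, 0, 0, 0, 0, 0, 0, 0, 0, 0, 0, 0, 0, 0, 0, 0, 0, 0, 0, 0, 0, 0, 0, 0, 0, 0, 0, 0]'

```text
time_s: 44.9
tool_pos: [564.4, -140.1, 52.1]
tool_rot: [-3.137, -0.0, 1.521]
contact_force: [-5.8, 0.4, 2.7]
grip_width: 85.3
grasp_force: 0.0
```

Call:
play_rows --moves '[0, -0.02, 0, 0, 0, -0.04, 0, 0, 0, -0.06, 0, 0, 0, -0.08, 0, 0, 0, -0.08, 0, 0, 0, -0.08, 0, 0, 0, -0.06, 0, 0, 0, 0, 0, 0, 0, 0, 0, 0, 0, 0, 0, 0]'

```text
time_s: 45.73
tool_pos: [462.9, -135.3, 53.6]
tool_rot: [3.14, 0.001, 1.521]
contact_force: [0.4, 1.0, -0.6]
grip_width: 85.2
grasp_force: 0.0
```

Run:
```python
from h import *
o=manip.get_obs();print(o['tool_pos'],o['contact_force'],o['time_s'])
s=eyes.grab_frame("scene");ps=cam("scene");pd=cam("side");d=eyes.grab_frame("side")
def X(t,k): return np.array([720-155*np.cos(np.radians(t))+.047*k,-141+k,48+155*np.sin(np.radians(t))])
for nm,im,P in (("scene",s,ps),("side",d,pd)):
  for k in (50,30,0,-45):
    print(nm,k,[int(im[tuple(proj(P,X(t,k)).round().astype(int)[::-1])].max()) for t in range(50,71)])
```

```text
[ 462.8699982  -135.26076847   53.58291526] [ 0.38039913  0.97267819 -0.57449462] 45.7333
scene 50 [63, 59, 57, 58, 35, 35, 39, 81, 161, 217, 216, 210, 189, 180, 181, 181, 180, 184, 182, 180, 182]
scene 30 [58, 62, 61, 58, 31, 31, 30, 94, 151, 213, 220, 210, 185, 180, 183, 180, 182, 181, 182, 181, 180]
scene 0 [60, 60, 59, 70, 61, 31, 39, 108, 108, 190, 222, 215, 199, 192, 188, 178, 179, 178, 179, 182, 182]
scene -45 [182, 165, 137, 69, 39, 22, 25, 51, 138, 190, 211, 196, 153, 110, 108, 110, 120, 120, 143, 159, 157]
side 50 [58, 44, 24, 25, 28, 55, 85, 112, 94, 139, 139, 185, 163, 114, 114, 114, 114, 114, 114, 114, 113]
side 30 [60, 38, 38, 25, 29, 38, 101, 101, 93, 110, 161, 175, 153, 122, 114, 114, 114, 113, 113, 114, 113]
side 0 [55, 55, 25, 25, 29, 55, 93, 111, 111, 135, 135, 182, 161, 113, 105, 95, 96, 119, 117, 117, 120]
side -45 [114, 113, 113, 109, 109, 105, 105, 32, 43, 102, 126, 168, 176, 113, 113, 114, 114, 114, 113, 113, 113]
```

```bash
python3 -c "
from station import manip, job
print(manip.get_obs()['joint_velocities'].round(3)); print(job.hand_in())"
```

```text
[-0.002  0.006  0.001  0.    -0.001  0.004  0.001]
the job is handed in; nothing more can be done
None
```

I handed the job in at about 46 s. The phone is face up in the cradle, the gate is shut against its stop with the catch behind it, and the screen stands at about 60° (measured 59.3–59.7°). The arm is clear of everything. An early failed grasp pressed on the phone with about 40 N through the fingertips, and it did not visibly shift.

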